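Fetch the stopper from behind the containers and plug the flask

TASK

Clear the canister, the jar and the square bottle out of the storage tray and stand them on the empty side tray, then fetch the stopper from behind them and plug the flask with it, straight and fully home. After that, put the three containers back in the storage tray, each where it stood before. Knock nothing over, and leave the flask, the tool pot, the pump bottle and the pipe clamp where they are.

Things in the scene. Friction and masses are not known exactly. Their poses are not given: they have to be found in the camera images.
- store_tray: Storage tray: bright metal tray fixed to the bench, 160 mm (its x) by 264 mm (its y), with an 18 mm high rim; floor and walls 3 mm thick. Origin: centre of its underside, so its floor is 3 mm above the origin; z up. At the start it holds the three containers in a row along its y, nearer the robot (about 37 mm to -x of its centre, 86 mm apart), and the stopper behind them (about 30 mm to +x of its centre).
- side_tray: Side tray: empty dark steel tray fixed to the bench, 130 mm (its x) by 275 mm (its y), with a 10 mm high rim; floor and walls 3 mm thick. Origin: centre of its underside, floor 3 mm above it; z up. Takes the three containers side by side in a row along its y.
- flask: Flask: white conical laboratory flask standing loose on the bench, part filled (about 0.45 kg), 140 mm high, 87 mm across the foot, narrowing to an open neck. Origin: centre of its underside; z runs up its axis. The mouth is at z = 140 mm, flared from 45 mm inner diameter at z = 136 mm to 51 mm at the lip (58 mm outside); below, the bore tapers like the stopper to 35 mm at z = 107 mm. With the stopper fully home the stopper's underside is about 117 mm above this origin.
- stopper: Stopper: cream silicone stopper standing on its narrow end, 42 mm high, 60 g. Tapered plug (36 mm across at the bottom edge, 40 mm at z = 2 mm, 48 mm at z = 26 mm) with a cylindrical grip head on top, 36 mm in diameter, from z = 26 mm to z = 42 mm. Origin: centre of its underside; z up its axis.
- canister: Canister: plain steel cylinder with a closed, slightly domed top, 56 mm in diameter, 152 mm high (straight side up to 148 mm), 0.28 to 0.5 kg. Origin: centre of its underside; z up.
- jar: Jar: white plastic straight-sided round jar with a ribbed cap as wide as itself, 54 mm in diameter, 138 mm high, paper band round it, 0.22 to 0.4 kg. Origin: centre of its underside; z up.
- square_bottle: Square bottle: off-white plastic bottle, 54 by 54 mm square up to 118 mm, sloping shoulder up to 131 mm, then a round grey screw cap 40 mm in diameter from 131 to 156 mm; 0.24 to 0.42 kg. Origin: centre of its underside; x and y square to its sides, z up.
- tool_pot: Bystander: white plastic pot, 100 mm across, 105 mm high, with hand tools standing in it up to 170 mm. Origin: centre of its underside.
- pump_bottle: Bystander: white round bottle, 68 mm in diameter, with a yellow blank label and a dispenser pump, 172 mm high. Origin: centre of its underside; the spout points to its -x.
- pipe_clamp: Bystander: steel ring clamp for pipe joints lying flat, 66 mm across, 14 mm high, with a wing nut. Origin: centre of the ring's underside.

How it is judged (in metres and radians):
On the way, in this order (a step that is already met when the one before it is completed fails the run):
1. the canister, the jar and the square bottle all stand upright on the side tray (x of canister in the frame of side_tray between -0.05 and 0.05 m and y of canister in the frame of side_tray between -0.125 and 0.125 m and z of canister in the frame of side_tray between 0 and 0.008 m and angle between each of canister, jar, square_bottle's own z axis and vertical below 0.1 rad and x of jar in the frame of side_tray between -0.05 and 0.05 m and y of jar in the frame of side_tray between -0.125 and 0.125 m and z of jar in the frame of side_tray between 0 and 0.008 m and x of square_bottle in the frame of side_tray between -0.05 and 0.05 m and y of square_bottle in the frame of side_tray between -0.125 and 0.125 m and z of square_bottle in the frame of side_tray between 0 and 0.008 m), for 0.2 s.
2. the stopper sits straight and fully home in the flask's neck (z of stopper in the frame of flask between 0.11 and 0.1235 m and horizontal distance between stopper and flask below 0.005 m and angle between the z axis of stopper and the z axis of flask, either way round below 0.13 rad and angle between flask's own z axis and vertical below 0.1 rad), for 0.2 s.
At the end, for the whole second after the job is handed in: Each container stands upright and still within 15 mm of where it stood at the start; the stopper sits still in the neck of the upright flask, its underside 110 to 123.5 mm above the flask's foot, within 5 mm of its axis and 0.13 rad of straight (all of step 2 and distance of each of canister, jar, square_bottle from where it was at the start of the episode below 0.015 m and angle between each of canister, jar, square_bottle's own z axis and vertical below 0.08 rad and linear speed of each of canister, jar, square_bottle, stopper below 0.02 m/s); the robot touches nothing.
It fails at once if a bystander (tool pot, pump bottle or pipe clamp) is moved by more than 30 mm (distance of any of tool_pot, pump_bottle, pipe_clamp from where it was at the start of the episode above 0.03 m).
It fails at once if the flask is moved by more than 40 mm or tipped over (distance of flask from where it was at the start of the episode above 0.04 m or angle between flask's own z axis and vertical above 0.5 rad).
It fails at once if a container is knocked over (angle between any of canister, jar, square_bottle's own z axis and vertical above 0.7 rad).
It also fails if it takes over 141 s, if anything falls off the work surface, if the arm or the gripper's body presses on something with over 40 N, if the wrist force passes 120 N, or if a joint passes its speed limit or range.

ROBOT

A 6-joint arm with a two-finger parallel gripper is mounted at the origin on the work surface. World frame = base frame: x ahead of the robot, y to its left, z up, the work surface at z = 0. Lengths are in mm, angles in rad, forces in N, time in s.
With the tool pointing down it reaches from about 350 to 775 mm from the base axis. Payload 7.3 kg.
Tool frame: the origin (TCP) lies at the very end of the fingers, on their centre line; the grasp point (between the pads) lies 19 mm behind it; z points along the fingers, x is the direction in which the jaws open and shut, and the axes are right-handed (so a half turn about z gives the same grasp; the last joint's range is limited). The gripper opens to 92 mm and grips with 3 to 60 N. Pads are 19 mm wide; open, the fingers measure 130 mm over their backs; the gripper's body (75 mm by 190 mm) begins 47 mm behind the grasp point.
Start: joints at [1.026, 0.342, 1.524, -0, 1.275, -0.146], TCP at [203.852, 483.828, 226.741] pointing down, gripper open.
Joint ranges: [-2.53, 2.53], [-0.77, 2.02], [0.04, 2.7], [-1, 4.14], [0.28, 2.66], [-3.11, 3.11]. Speed limits (rad/s): [2.57, 2.57, 3.14, 3.14, 3.14, 3.14].

INTERFACE

Orientations are given as [roll, pitch, yaw] about the fixed x, y, z axes, in that order (R = Rz(yaw) Ry(pitch) Rx(roll)).
In Python, from plant import bot, capture, camera_params gives the robot as it stands.
- The arm moves only by the shell command python3 -m jog 'ROWS' [OPENING]. ROWS is a JSON object of lists of equal length, an entry for each row: "xyz": the shift along the world's x, y, z as a fraction of full scale, a list of three; "angular": the turn, a rotation vector about the world's x, y, z as a fraction of full scale, a list of three. In form: {"xyz": [[x, y, z], ...], "angular": [[wx, wy, wz], ...]}. A call has 1 to 10 rows; each row shifts and turns the pose as measured when the row begins; what a row does not reach is not made up. Full scale, the value 1, is 2 cm for a shift and 6 degrees for a turn. A row lasts 1/10 s, in which the tool goes at most 50 mm and 8.59 degrees, less where a joint would pass 70% of its speed; a pose out of reach is approached as far as the arm can. A call with a number of a shift or a turn outside -1 to 1 is refused whole. A call with a gripper value outside its range is refused whole. OPENING is the closure, from -1 (fully open) to 1 (shut), set as the call begins (- or left out, the last holds). The fingers move at their own pace and stop on an object; the grip force is fixed at half the most. Time passes only in rows, so rows that do not move let the fingers close. It gives the time, the measured TCP pose, the force and the opening at its end, in the units of the state.
- bot.get_obs(): the state, without advancing time (a new reading comes with each control period).
- capture(name): name is "side" or "top"; returns the picture (480x640x3 uint8, red, green, blue); there is no depth.
- camera_params(name): a dict with "fx", "fy", "cx", "cy" (pixels), "k1" (the pictures are not rectified: a ray, as slopes to the right and down, at radius r is drawn at 1 + k1 r^2 times it, then the intrinsics apply), "rvec" (rotation vector, rad) and "tvec" (3), from world to camera coordinates, as OpenCV has them. Camera axes: x right, y down, z forward; pixel columns grow to the right and rows downward; lengths in mm; the calibration is good to about 2 mm. A picture is of the moment at which its call begins. camera_params takes no time and is no camera call.
- bot.close_job(): hands the job in, once; it reports no verdict.
The state is a dict: "time": time; "joint_positions": joint angles; "dq": joint speeds; "tau": joint torques, N m; "tool_pos": TCP position; "tcp_rot": TCP orientation; "contact_force": force on the tool from outside, world axes, zero at the start; "moment": the same for the moment, N m; "grip_width": finger opening in mm.
Only numpy, scipy, OpenCV 4.12 (cv2) and the standard library are available. Lean on these libraries where they do the work, as an engineer would, in place of code of your own. Each camera call takes 0.05 s, during which the arm holds its last target.

## Working session

There is one attempt and no reset: what is moved stays moved. The work goes in short steps, Python scripts to look and compute and a shell command to move; the robot and the scene stay as the last step left them, time stands still between calls to the robot, and variables do not carry over. Pictures are saved under pics/ and viewed, and the job is handed in when it is done.

```bash
ls; mkdir -p pics; python3 - <<'E'
from plant import bot,capture,camera_params
import cv2
print(bot.get_obs())
for n in("side","top"):
    print(n,camera_params(n)); cv2.imwrite(f"pics/{n}0.png",capture(n)[:,:,::-1])
E
```

```text
pics
{'time': 0.0, 'joint_positions': array([ 1.02601480e+00,  3.42739109e-01,  1.52500836e+00, -7.25983025e-06,
        1.27539870e+00, -1.45978925e-01]), 'dq': array([ 0.00120268,  0.00081971, -0.0002976 ,  0.00093326,  0.00060818,
       -0.00094425]), 'tau': array([ 9.75683433e-04, -4.31236839e+01, -2.44223303e+01,  7.17844907e-02,
        5.60655305e-02, -1.33183858e-04]), 'tool_pos': array([203.62531361, 483.46449341, 226.03948322]), 'tcp_rot': array([-3.14137355e+00,  1.53799881e-03,  1.17199601e+00]), 'contact_force': array([ 0.06358276, -0.84361663, -0.26062203]), 'moment': array([-0.03259396,  0.00677698, -0.01948686]), 'grip_width': 92.16376269984553}
side {'fx': 566.8944628230794, 'fy': 566.8944628230794, 'cx': 329.7314209836688, 'cy': 227.71338215933812, 'k1': 0.02772059681393357, 'rvec': array([ 2.26104539, -0.63608888,  0.25491192]), 'tvec': array([-490.86670347,  261.48354941,  876.1184458 ])}
top {'fx': 538.306320929981, 'fy': 538.306320929981, 'cx': 317.5384593683831, 'cy': 248.94343062899694, 'k1': -0.07537607219075254, 'rvec': array([ 2.17578763, -2.14805068,  0.12853219]), 'tvec': array([ -20.83777228,  605.13133348, 1043.38697867])}
```

View pics/side0.png

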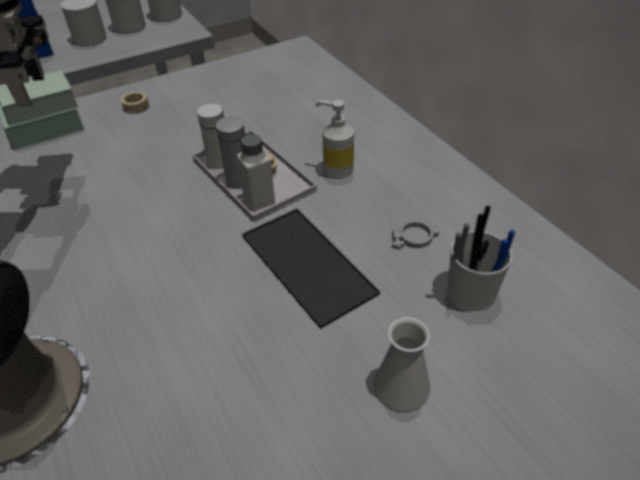

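View pics/top0.png

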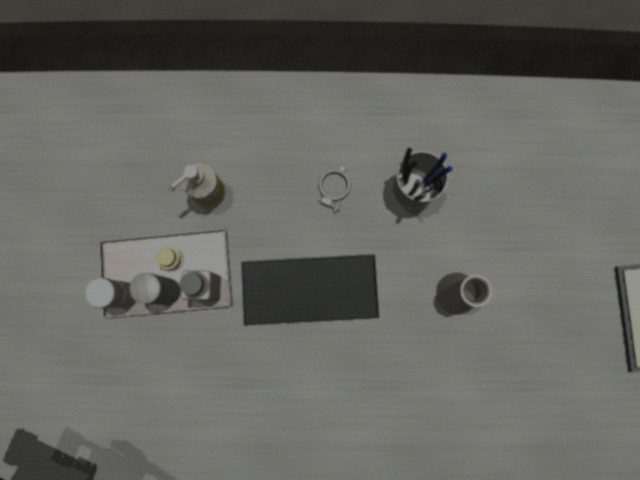

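The side view shows the row of jar (210,110), canister (230,130) and bottle (253,150) in the bright tray. The dark tray is centred near (310,265), and the flask mouth is at (408,333). In the top view the stopper is at (168,258), the side tray at (310,290) and the flask mouth at (475,291).

```bash
cat > h.py <<'E'
import numpy as np,cv2
from plant import bot,capture,camera_params
def cam(n):
    p=camera_params(n);R,_=cv2.Rodrigues(p['rvec']);K=np.array([[p['fx'],0,p['cx']],[0,p['fy'],p['cy']],[0,0,1.]])
    return R,np.array(p['tvec']).reshape(3),K,np.array([p['k1'],0,0,0.])
def ray(n,uv):
    R,t,K,d=cam(n)
    u=cv2.undistortPoints(np.array(uv,float).reshape(-1,1,2),K,d).reshape(-1,2)
    D=np.c_[u,np.ones(len(u))]@R
    return -R.T@t,D
def onz(n,uv,z):
    C,D=ray(n,uv); return C+D*((z-C[2])/D[:,2])[:,None]
def proj(n,P):
    p=camera_params(n);_,t,K,d=cam(n)
    return cv2.projectPoints(np.array(P,float).reshape(-1,3),p['rvec'],p['tvec'],K,d)[0].reshape(-1,2)
def crop(n,img,x0,y0,x1,y1,name,s=4,gain=1.6):
    c=cv2.resize(img[y0:y1,x0:x1],None,fx=s,fy=s,interpolation=cv2.INTER_CUBIC)
    c=np.clip(c*float(gain),0,255).astype(np.uint8)
    for x in range((x0//20+1)*20,x1,20): cv2.putText(c,str(x),((x-x0)*s,10),0,.35,(0,255,0));cv2.line(c,((x-x0)*s,12),((x-x0)*s,18),(0,255,0))
    for y in range((y0//20+1)*20,y1,20): cv2.putText(c,str(y),(0,(y-y0)*s),0,.35,(0,255,0));cv2.line(c,(22,(y-y0)*s),(28,(y-y0)*s),(0,255,0))
    cv2.imwrite("pics/"+name,c)
E
python3 - <<'E'
from h import *
t=cv2.imread("pics/top0.png");s=cv2.imread("pics/side0.png")
crop("top",t,75,210,275,340,"c1.png"); crop("side",s,185,90,335,220,"c2.png")
crop("top",t,420,250,540,340,"c3.png",5); crop("side",s,350,300,460,420,"c4.png",5)
a=cv2.resize(cv2.imread("pics/c3.png"),(500,375));b=cv2.resize(cv2.imread("pics/c4.png"),(300,327))
E
```

```text
(no output)
```

View pics/c1.png

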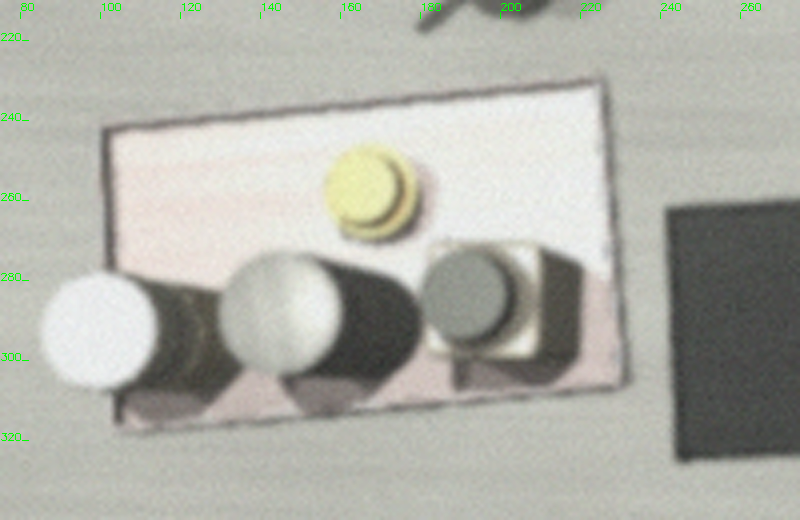

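View pics/c2.png

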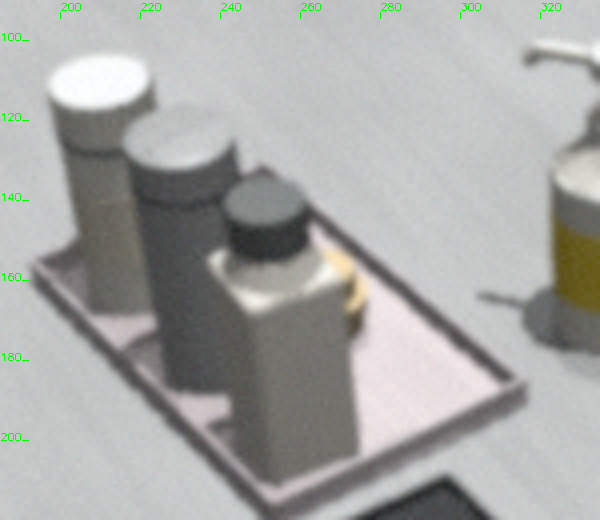

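View pics/c3.png

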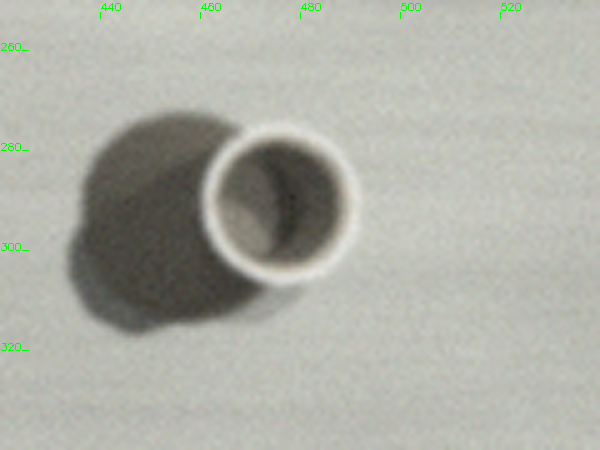

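View pics/c4.png

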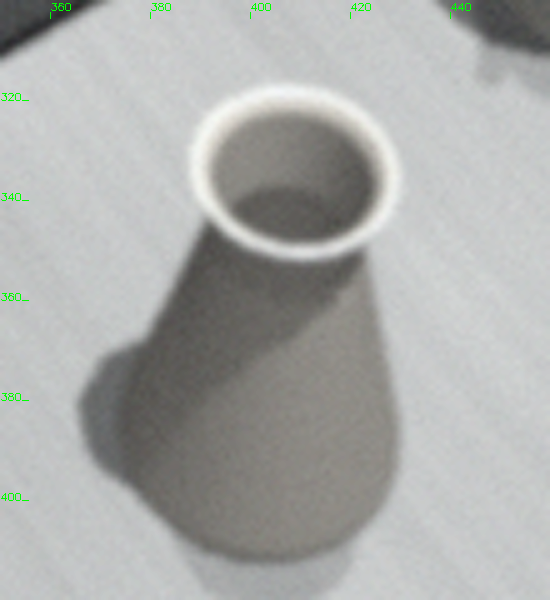

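```bash
python3 - <<'E'
from h import *
np.set_printoptions(precision=1,suppress=True)
t=cv2.imread("pics/top0.png");s=cv2.imread("pics/side0.png")
for n,a,b,z in[("jar",(99.1,292.1),(209.6,110.1),141),("can",(144.9,288.1),(229.6,123.9),152),("cap",(190.9,283.4),(251.4,140.4),159),("stop",(165.1,256.4),None,45),("flask",(476,290.4),(408.4,334),140)]:
    print(n,onz("top",[a],z)[0],onz("side",[b],z)[0] if b else '')
print("tray",onz("top",[(75+x/4-.4,210+y/4-.4) for x,y in[(104,127),(605,82),(628,387),(116,432)]],18))
print("tray side",onz("side",[(185+x/4-.4,90+y/4-.4) for x,y in[(262,170),(522,385),(277,508),(34,268)]],18))
# side tray via dark mask
g=cv2.cvtColor(t,cv2.COLOR_BGR2GRAY); m=((g<70)*255).astype(np.uint8); m[:240]=0;m[340:]=0;m[:,:235]=0;m[:,385:]=0
c=max(cv2.findContours(m,0,2)[0],key=cv2.contourArea);q=cv2.boxPoints(cv2.minAreaRect(c));print(q); P=onz("top",q,8);print("side_tray",P,P.mean(0))
q=cv2.approxPolyDP(c,8,True);print(onz("top",q,8))
# yellow stopper head ; bottle
h=cv2.cvtColor(t,cv2.COLOR_BGR2HSV);m=cv2.inRange(h,(20,60,90),(40,255,255));m[:235]=0;m[290:]=0;m[:,:140]=0;m[:,200:]=0
c=max(cv2.findContours(m,0,2)[0],key=cv2.contourArea);print(cv2.minEnclosingCircle(c))
# bottle shoulder corners z=121 (bottom ones & upper right)
print(onz("top",[(75+x/4-.4,210+y/4-.4) for x,y in[(430,242),(542,242),(542,360),(425,358)]],121))
print(onz("side",[(185+x/4-.4,90+y/4-.4) for x,y in[(208,262),(243,308),(350,275)]],121))
print("side bottle foot",onz("side",[(185+x/4-.4,90+y/4-.4) for x,y in[(232,430),(277,482),(358,455)]],3))
print("pump etc",onz("top",[(335,185)],14),onz("top",[(422,165)],105),onz("top",[(203,178)],120))
E
```

```text
jar [509.1 381.8 141. ] [507.8 378.9 141. ]
can [517.3 294.2 152. ] [516.9 292.3 152. ]
cap [526.6 210.  159. ] [525.7 207.7 159. ]
stop [585.3 290.7  45. ] 
flask [ 521.4 -300.1  140. ] [ 520.9 -300.3  140. ]
tray [[617.4 434.8  18. ]
 [643.8 175.3  18. ]
 [488.6 158.7  18. ]
 [461.3 419.7  18. ]]
tray side [[611.9 431.3  18. ]
 [643.  175.   18. ]
 [489.9 156.4  18. ]
 [460.1 411.4  18. ]]
[[240.4 261.5]
 [374.8 253.9]
 [378.4 317.5]
 [244.  325.1]]
side_tray [[ 580.5  144.8    8. ]
 [ 599.8 -130.8    8. ]
 [ 470.1 -138.4    8. ]
 [ 451.2  133.9    8. ]] [525.4   2.4   8. ]
[[ 595.5 -129.3    8. ]
 [ 579.6  141.6    8. ]
 [ 453.4  134.     8. ]
 [ 471.  -135.6    8. ]]
((167.58189392089844, 257.6206970214844), 10.846187591552734)
[[552.8 236.2 121. ]
 [553.5 184.2 121. ]
 [499.4 182.4 121. ]
 [499.5 236.4 121. ]]
[[499.4 229.4 121. ]
 [498.3 186.6 121. ]
 [553.9 182.8 121. ]]
side bottle foot [[501.9 240.2   3. ]
 [504.3 190.1   3. ]
 [549.7 186.8   3. ]]
pump etc [[742.  -47.6  14. ]] [[ 762.  -211.4  105. ]] [[727.1 204.4 120. ]]
```

```bash
python3 -m jog '{"xyz":[[0.9,-0.8,0],[0.9,-0.8,0],[0.9,-0.8,0],[0.9,-0.8,0],[0.9,-0.8,0],[0.9,-0.8,0],[0.9,-0.8,0],[0.9,-0.8,0],[0.9,-0.8,0],[0.9,-0.8,0]],"angular":[[0,0,-0.65],[0,0,-0.65],[0,0,-0.65],[0,0,-0.65],[0,0,-0.65],[0,0,-0.65],[0,0,-0.65],[0,0,-0.65],[0,0,-0.65],[0,0,-0.65]]}' -1
```

```text
time: 1.1
tool_pos: [385.6, 317.0, 222.2]
tcp_rot: [-3.14, 0.01, 0.47]
contact_force: [0.3, -0.1, -0.4]
grip_width: 91.7
```

```bash
python3 -m jog '{"xyz":[[0.88,-0.68,0],[0.88,-0.68,0],[0.88,-0.68,0],[0.88,-0.68,0],[0.88,-0.68,0],[0.88,-0.68,0],[0.88,-0.68,0],[0.88,-0.68,0],[0,0,0],[0,0,0]],"angular":[[0,0,-0.56],[0,0,-0.56],[0,0,-0.56],[0,0,-0.56],[0,0,-0.56],[0,0,-0.56],[0,0,-0.56],[0,0,-0.56],[0,0,0],[0,0,0]]}' -1
```

```text
time: 2.1
tool_pos: [531.4, 200.0, 217.5]
tcp_rot: [3.141, 0.019, -0.024]
contact_force: [-1.0, -0.2, -0.3]
grip_width: 92.2
```

```bash
python3 - <<'E'
from h import *
t=capture("top")[:,:,::-1];s=capture("side")[:,:,::-1];o=bot.get_obs();print(o['tool_pos'],o['tcp_rot'],proj("top",[o['tool_pos']]),proj("side",[o['tool_pos']]))
crop("top",t,75,170,275,340,"d1.png",3); crop("side",s,185,30,385,220,"d2.png",3)
E
```

```text
[531.1160775  200.36259377 217.80744602] [ 3.14095963  0.018753   -0.02296379] [[188.59451408 278.89817757]] [[252.27861965 114.92564677]]
```

View pics/d1.png

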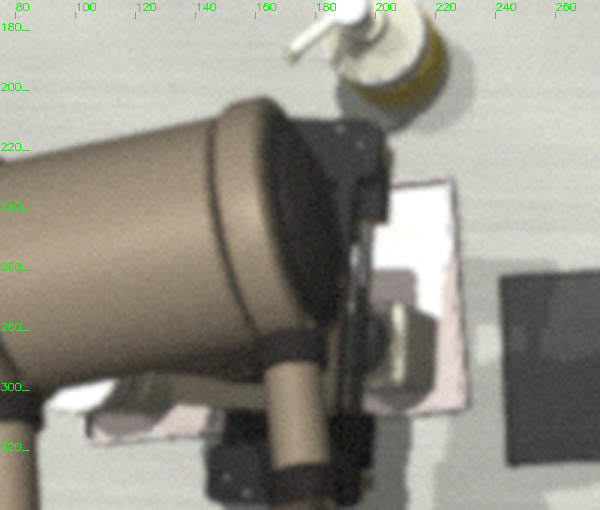

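View pics/d2.png

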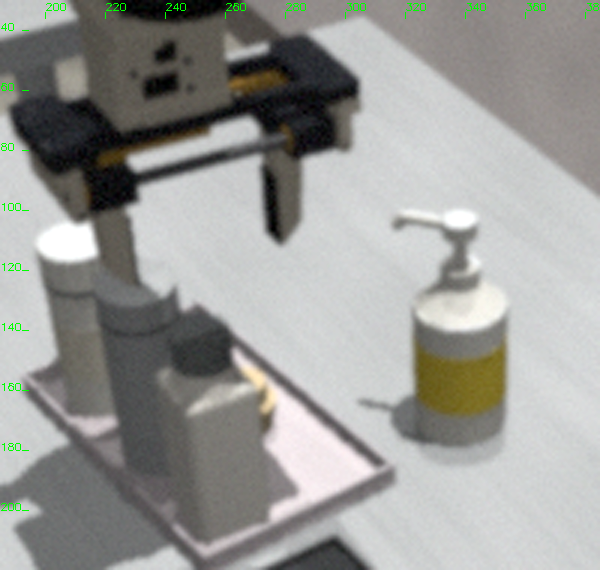

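```bash
python3 -m jog '{"xyz":[[-0.13,0.2,0],[-0.12,0.2,0],[0,0,-0.5],[0,0,-0.8],[0,0,-0.8],[0,0,-0.5],[0,0,0]],"angular":[[0,-0.1,0.05],[0,-0.08,0.05],[0,0,0],[0,0,0],[0,0,0],[0,0,0],[0,0,0]]}' -1
```

```text
time: 2.9
tool_pos: [522.0, 212.6, 163.2]
tcp_rot: [-3.141, -0.002, -0.004]
contact_force: [0.3, -0.3, 0.5]
grip_width: 91.7
```

```bash
python3 -m jog '{"xyz":[[0.2,-0.2,0],[0,0,0],[0,0,-0.5],[0,0,-0.8],[0,0,-0.8],[0,0,-0.6],[0,0,-0.3],[0,0,0]],"angular":[[0,0,0],[0,0,0],[0,0,0],[0,0,0],[0,0,0],[0,0,0],[0,0,0],[0,0,0]]}' -1
```

```text
time: 3.7
tool_pos: [528.1, 208.3, 102.0]
tcp_rot: [-3.14, -0.008, -0.004]
contact_force: [-0.3, 0.6, -0.8]
grip_width: 92.0
```

```bash
python3 -m jog '{"xyz":[[-0.08,0,-0.2],[0,0,0],[0,0,0]],"angular":[[0,0,0],[0,0,0],[0,0,0]]}' -1 && python3 -m jog '{"xyz":[[0,0,0],[0,0,0],[0,0,0],[0,0,0],[0,0,0],[0,0,0],[0,0,0],[0,0,0]],"angular":[[0,0,0],[0,0,0],[0,0,0],[0,0,0],[0,0,0],[0,0,0],[0,0,0],[0,0,0]]}' 1
```

```text
time: 4.0
tool_pos: [527.1, 208.5, 98.7]
tcp_rot: [-3.139, -0.01, -0.004]
contact_force: [-0.7, 0.4, 0.6]
grip_width: 92.0
time: 4.8
tool_pos: [527.8, 208.8, 100.0]
tcp_rot: [-3.139, -0.012, -0.004]
contact_force: [-1.2, -0.2, 0.4]
grip_width: 53.8
```

```bash
python3 -m jog '{"xyz":[[0,0,0.3],[0,0,0.6],[0,0,0.7],[0,0,0.6],[0,-0.3,0.1],[0,-0.6,0],[0,-0.8,0],[0,-0.8,0],[0,-0.8,0],[0,-0.8,0]],"angular":[[0,0,0],[0,0,0],[0,0,0],[0,0,0],[0,0,0],[0,0,0],[0,0,0],[0,0,0],[0,0,0],[0,0,0]]}'
```

```text
time: 5.8
tool_pos: [524.9, 121.4, 147.6]
tcp_rot: [-3.141, -0.007, -0.001]
contact_force: [-0.4, 0.1, -3.0]
grip_width: 53.6
```

```bash
python3 -m jog '{"xyz":[[0,-0.8,0],[0,-0.8,0],[0,-0.8,0],[0,-0.8,0],[0,-0.8,0],[0,-0.8,0],[0,-0.8,0],[0,-0.6,0],[0,-0.3,0],[0,0,0]],"angular":[[0,0,0],[0,0,0],[0,0,0],[0,0,0],[0,0,0],[0,0,0],[0,0,0],[0,0,0],[0,0,0],[0,0,0]]}'
```

```text
time: 6.8
tool_pos: [518.8, -24.4, 143.1]
tcp_rot: [3.141, 0.004, -0.009]
contact_force: [-0.3, 0.2, -2.5]
grip_width: 53.7
```

```bash
python3 -m jog '{"xyz":[[0.1,-0.5,0],[0.15,-0.8,0],[0.15,-0.8,0],[0.1,-0.6,0],[0,-0.2,0],[0,0,-0.1],[0,0,0],[0,0,0]],"angular":[[0,0,0],[0,0,0],[0,0,0],[0,0,0],[0,0,0],[0,0,0],[0,0,0],[0,0,0]]}'
```

```text
time: 7.6
tool_pos: [529.6, -86.9, 140.6]
tcp_rot: [3.141, 0.004, -0.008]
contact_force: [1.2, -0.0, -3.1]
grip_width: 53.4
```

```bash
python3 -m jog '{"xyz":[[0,0.1,-0.4],[0,0,-0.6],[0,0,-0.5],[0,0,-0.2],[0,0,0],[0,0,0]],"angular":[[0,0,0],[0,0,0],[0,0,0],[0,0,0],[0,0,0],[0,0,0]]}'
```

```text
time: 8.2
tool_pos: [528.6, -82.8, 102.4]
tcp_rot: [-3.141, 0.007, -0.006]
contact_force: [0.0, 0.5, -2.5]
grip_width: 53.7
```

```bash
python3 -m jog '{"xyz":[[0,0,-0.1],[0,0,0],[0,0,-0.1],[0,0,0]],"angular":[[0,0,0],[0,0,0],[0,0,0],[0,0,0]]}'
```

```text
time: 8.6
tool_pos: [529.6, -83.6, 101.0]
tcp_rot: [3.141, 0.003, -0.006]
contact_force: [-0.5, -0.3, -2.4]
grip_width: 54.0
```

```bash
python3 -m jog '{"xyz":[[0,0,-0.1],[0,0,0],[0,0,-0.1],[0,0,0]],"angular":[[0,0,0],[0,0,0],[0,0,0],[0,0,0]]}'
```

```text
time: 9.0
tool_pos: [530.6, -85.0, 100.6]
tcp_rot: [3.138, -0.001, -0.005]
contact_force: [0.2, -0.4, -3.7]
grip_width: 54.0
```

```bash
python3 -m jog '{"xyz":[[0,0,-0.12],[0,0,-0.12],[0,0,0]],"angular":[[0,0,0],[0,0,0],[0,0,0]]}'
```

```text
time: 9.3
tool_pos: [530.9, -86.0, 100.7]
tcp_rot: [3.135, -0.004, -0.005]
contact_force: [-0.1, -0.7, -3.2]
grip_width: 53.8
```

```bash
python3 - <<'E'
from h import *
o=bot.get_obs();print(o['tool_pos'],o['contact_force'],o['moment'],o['joint_positions'])
s=capture("side")[:,:,::-1];crop("side",s,220,130,420,330,"e.png",3)
t=capture("top")[:,:,::-1];crop("top",t,220,200,420,360,"e2.png",3)
E
```

```text
[530.85697457 -85.99175392 100.706599  ] [-0.12473882 -0.67086864 -3.19463609] [-0.08128278 -0.00633305  0.00456185] [-0.29999578  0.49583302  1.66333445 -0.00635161  0.97687987 -0.29133138]
```

View pics/e.png

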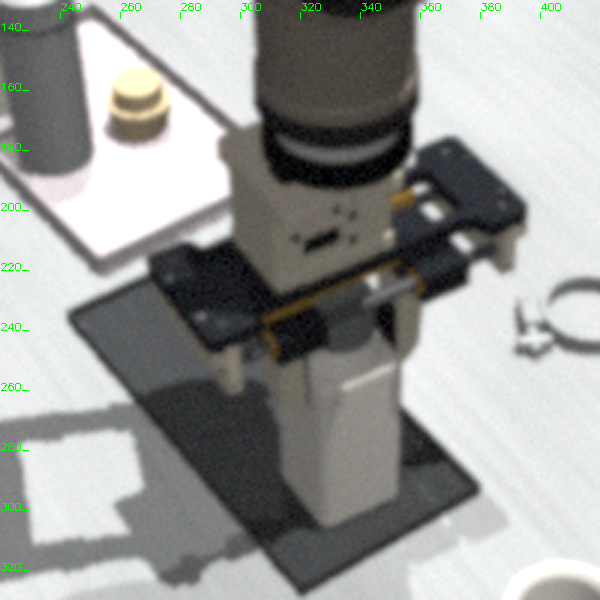

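The side view shows the bottle held upright over the dark tray, its foot corner near (330,305). I can't tell whether it has touched down, so I'll feel for the floor.

```bash
python3 -m jog '{"xyz":[[0,0.06,-0.25],[0,0,0]],"angular":[[0.05,0.04,0],[0,0,0]]}';python3 -m jog '{"xyz":[[0,0.06,-0.25]],"angular":[[0.0,0,0]]}'
```

```text
time: 9.6
tool_pos: [531.1, -87.0, 99.5]
tcp_rot: [3.135, -0.001, -0.003]
contact_force: [0.5, 0.0, -3.0]
grip_width: 53.6
time: 9.7
tool_pos: [531.2, -87.1, 97.3]
tcp_rot: [3.133, -0.002, -0.003]
contact_force: [-16.5, -2.9, 49.4]
grip_width: 53.9
```

```bash
python3 -m jog '{"xyz":[[0,0,0.06],[0,0,0]],"angular":[[0,0,0],[0,0,0]]}';python3 -m jog '{"xyz":[[0,0,0],[0,0,0],[0,0,0],[0,0,0],[0,0,0],[0,0,0]],"angular":[[0,0,0],[0,0,0],[0,0,0],[0,0,0],[0,0,0],[0,0,0]]}' -1
```

```text
time: 9.9
tool_pos: [531.3, -87.2, 98.3]
tcp_rot: [3.132, -0.002, -0.003]
contact_force: [-0.6, 0.3, -3.5]
grip_width: 53.8
time: 10.5
tool_pos: [531.3, -86.6, 95.7]
tcp_rot: [3.134, -0.0, -0.003]
contact_force: [0.2, 0.5, 0.1]
grip_width: 91.0
```

```bash
python3 -m jog '{"xyz":[[0,0,0.6],[0,0,0.9],[0,0,0.9],[0,0,0.9],[0,0.5,0.5],[-0.05,0.9,0.2],[-0.05,0.9,0],[-0.05,0.9,0],[-0.05,0.9,0],[-0.05,0.9,0]],"angular":[[0.07,0,0],[0,0,0],[0,0,0],[0,0,0],[0,0,0],[0,0,0],[0,0,0],[0,0,0],[0,0,0],[0,0,0]]}' -1;python3 -m jog '{"xyz":[[-0.05,0.9,0],[-0.05,0.9,0],[-0.05,0.9,0],[-0.05,0.9,0],[-0.05,0.9,0],[-0.05,0.9,0],[-0.05,0.9,0],[-0.05,0.9,0],[-0.05,0.9,0],[-0.05,0.9,0]],"angular":[[0,0,0],[0,0,0],[0,0,0],[0,0,0],[0,0,0],[0,0,0],[0,0,0],[0,0,0],[0,0,0],[0,0,0]]}' -1
```

```text
time: 11.5
tool_pos: [524.8, 18.3, 177.9]
tcp_rot: [-3.14, 0.001, -0.007]
contact_force: [-0.6, 0.5, -0.3]
grip_width: 92.4
time: 12.5
tool_pos: [509.1, 212.8, 175.3]
tcp_rot: [-3.139, 0.007, -0.004]
contact_force: [0.5, 0.9, -0.0]
grip_width: 92.3
```

Remaining to the canister: dx +8, dy +80.

```bash
python3 -m jog '{"xyz":[[0.1,0.9,0.1],[0.1,0.9,0.1],[0.1,0.9,0],[0.1,0.8,0],[0,0.3,0],[0,0,0],[0,0,0]],"angular":[[0,0,0],[0,0,0],[0,0,0],[0,0,0],[0,0,0],[0,0,0],[0,0,0]]}' -1
```

```text
time: 13.2
tool_pos: [513.1, 297.0, 177.3]
tcp_rot: [-3.139, 0.011, 0.001]
contact_force: [0.2, 0.3, -0.3]
grip_width: 91.6
```

```bash
python3 - <<'E'
from h import *
s=capture("side")[:,:,::-1];crop("side",s,160,30,360,220,"f.png",3)
E
```

```text
(no output)
```

View pics/f.png

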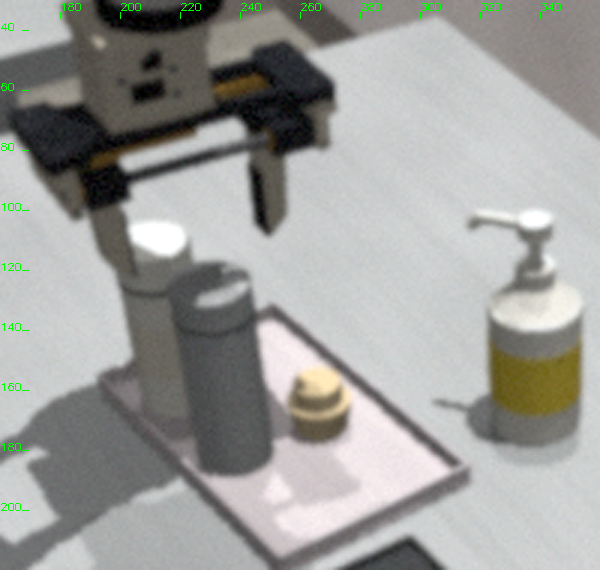

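The canister at (237,130) is intact and clear, with the gripper above it. Descending.

```bash
python3 -m jog '{"xyz":[[0.18,-0.18,0],[0,0,0],[0,0,-0.5],[0,0,-0.8],[0,0,-0.9],[0,0,-0.8],[0,0,-0.6],[0,0,-0.2],[0,0,0]],"angular":[[0,-0.1,0],[0,0,0],[0,0,0],[0,0,0],[0,0,0],[0,0,0],[0,0,0],[0,0,0],[0,0,0]]}' -1
```

```text
time: 14.15
tool_pos: [517.2, 288.9, 96.4]
tcp_rot: [-3.14, -0.0, -0.005]
contact_force: [0.3, 0.2, 0.1]
grip_width: 91.9
```

```bash
python3 -m jog '{"xyz":[[0,0.2,0.05],[0,0,0],[0,0,0]],"angular":[[0,0,0],[0,0,0],[0,0,0]]}' -1 && python3 -m jog '{"xyz":[[0,0,0],[0,0,0],[0,0,0],[0,0,0],[0,0,0],[0,0,0],[0,0,0]],"angular":[[0,0,0],[0,0,0],[0,0,0],[0,0,0],[0,0,0],[0,0,0],[0,0,0]]}' 1
```

```text
time: 14.45
tool_pos: [518.1, 293.7, 99.1]
tcp_rot: [-3.139, -0.003, -0.005]
contact_force: [0.5, 0.3, -0.3]
grip_width: 91.9
time: 15.15
tool_pos: [518.6, 294.0, 100.4]
tcp_rot: [-3.138, -0.005, -0.005]
contact_force: [0.6, 0.1, 0.4]
grip_width: 55.9
```

```bash
python3 -m jog '{"xyz":[[0,0,0.3],[0,0,0.6],[0,0,0.7],[0,0,0.6],[0,-0.3,0.1],[0.05,-0.6,0],[0.05,-0.8,0],[0.05,-0.8,0],[0.05,-0.8,0],[0.05,-0.8,0]],"angular":[[0,0,0],[0,0,0],[0,0,0],[0,0,0],[0,0,0],[0,0,0],[0,0,0],[0,0,0],[0,0,0],[0,0,0]]}';python3 -m jog '{"xyz":[[0.05,-0.8,0],[0.05,-0.8,0],[0.05,-0.8,0],[0.05,-0.8,0],[0.05,-0.8,0],[0.05,-0.8,0],[0.05,-0.8,0],[0,-0.6,0],[0,-0.3,0],[0,0,0]],"angular":[[0,0,0],[0,0,0],[0,0,0],[0,0,0],[0,0,0],[0,0,0],[0,0,0],[0,0,0],[0,0,0],[0,0,0]]}'
```

```text
time: 16.15
tool_pos: [520.7, 204.4, 146.5]
tcp_rot: [-3.142, 0.003, -0.003]
contact_force: [-0.0, -0.1, -5.3]
grip_width: 55.8
time: 17.15
tool_pos: [523.2, 53.0, 142.4]
tcp_rot: [3.138, 0.013, -0.016]
contact_force: [-0.1, 0.7, -3.8]
grip_width: 55.3
```

```bash
python3 -m jog '{"xyz":[[0.05,-0.5,0],[0.05,-0.7,0],[0.0,-0.7,0],[0,-0.5,0],[0,-0.1,0],[0,0,0],[0,0,-0.5],[0,0,-0.7],[0,0,-0.4],[0,0,0]],"angular":[[0,0,0],[0,0,0],[0,0,0],[0,-0.1,0],[0.03,0,0],[0,0,0],[0,0,0],[0,0,0],[0,0,0],[0,0,0]]}'
```

```text
time: 18.15
tool_pos: [524.8, 0.4, 108.0]
tcp_rot: [-3.14, 0.001, -0.014]
contact_force: [-0.5, -0.3, -4.0]
grip_width: 55.7
```

```bash
python3 -m jog '{"xyz":[[0,0,-0.2],[0,0,-0.15],[0,0,0]],"angular":[[0,0,0],[0,0,0],[0,0,0]]}'; python3 -m jog '{"xyz":[[0,0,-0.1]],"angular":[[0,0,0]]}'
```

```text
time: 18.45
tool_pos: [525.2, 0.9, 100.7]
tcp_rot: [-3.14, 0.001, -0.013]
contact_force: [-0.2, -0.7, -4.0]
grip_width: 55.6
time: 18.55
tool_pos: [525.4, 0.8, 100.4]
tcp_rot: [-3.141, -0.0, -0.013]
contact_force: [-8.4, -0.5, 25.0]
grip_width: 56.0
```

Contact. Release.

```bash
python3 -m jog '{"xyz":[[0,0,0.02],[0,0,0],[0,0,0],[0,0,0],[0,0,0],[0,0,0]],"angular":[[0,0,0],[0,0,0],[0,0,0],[0,0,0],[0,0,0],[0,0,0]]}' -1; python3 -m jog '{"xyz":[[0,0,0.6],[0,0,0.9],[0,0,0.9],[0,0,0.9],[0,0.5,0.5],[-0.05,0.9,0.2],[-0.05,0.9,0],[-0.05,0.9,0],[-0.05,0.9,0],[-0.05,0.9,0]],"angular":[[0.0,0,0],[0,0,0],[0,0,0],[0,0,0],[0,0,0],[0,0,0],[0,0,0],[0,0,0],[0,0,0],[0,0,0]]}' -1;python3 -m jog '{"xyz":[[-0.0,0.9,0.1],[-0.0,0.9,0.1],[-0.0,0.9,0],[-0.0,0.9,0],[-0.0,0.9,0],[-0.0,0.9,0],[-0.0,0.9,0],[-0.0,0.9,0],[-0.0,0.9,0],[-0.0,0.9,0]],"angular":[[0,0,0.1],[0,0,0.1],[0,0,0],[0,0,0],[0,0,0],[0,0,0],[0,0,0],[0,0,0],[0,0,0],[0,0,0]]}' -1
```

```text
time: 19.15
tool_pos: [527.9, 0.5, 103.8]
tcp_rot: [3.141, -0.008, -0.013]
contact_force: [-0.6, 1.0, -0.4]
grip_width: 91.5
time: 20.15
tool_pos: [522.3, 105.2, 192.3]
tcp_rot: [-3.141, -0.01, -0.017]
contact_force: [-0.7, 0.2, 0.4]
grip_width: 91.8
time: 21.15
tool_pos: [517.4, 300.0, 199.5]
tcp_rot: [-3.139, -0.009, 0.008]
contact_force: [0.5, -0.0, -0.5]
grip_width: 91.8
```

```bash
python3 -m jog '{"xyz":[[-0.1,0.9,0],[-0.1,0.9,0],[-0.1,0.9,0],[-0.1,0.8,0],[0,0.2,0],[0,0,0],[0,0,0]],"angular":[[0,0.08,0],[0,0,0],[0,0,0],[0,0,0],[0,0,0],[0,0,0],[0,0,0]]}' -1
```

```text
time: 21.85
tool_pos: [505.8, 382.5, 199.9]
tcp_rot: [-3.139, 0.002, 0.012]
contact_force: [0.9, 0.1, 0.4]
grip_width: 91.6
```

```bash
python3 - <<'E'
from h import *
s=capture("side")[:,:,::-1];crop("side",s,150,30,350,220,"g.png",3)
E
```

```text
(no output)
```

View pics/g.png

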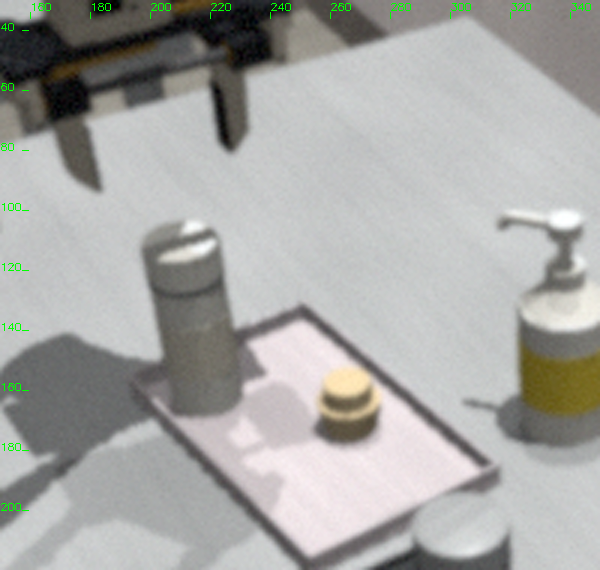

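The jar at (211,115) stands clear, and the stopper head top is at (265,157).

```bash
python3 -m jog '{"xyz":[[0.1,-0.12,0],[0,0,0],[0,0,-0.5],[0,0,-0.9],[0,0,-0.9],[0,0,-0.9],[0,0,-0.9],[0,0,-0.7],[0,0,-0.4],[0,0,0]],"angular":[[0,0,0],[0,0,0],[0,0,0],[0,0,0],[0,0,0],[0,0,0],[0,0,0],[0,0,0],[0,0,0],[0,0,0]]}' -1; python3 -c "
from h import *
print(onz('side',[(265.3,157.3)],45))"
```

```text
time: 22.9
tool_pos: [508.5, 374.7, 88.6]
tcp_rot: [-3.14, 0.003, 0.006]
contact_force: [-0.8, 0.1, 0.2]
grip_width: 92.1
[[583.90303119 288.33088129  45.        ]]
```

```bash
python3 -m jog '{"xyz":[[0,0.26,0.05],[0,0,0],[0,0,0]],"angular":[[0,0,0],[0,0,0],[0,0,0]]}' -1 && python3 -m jog '{"xyz":[[0,0,0],[0,0,0],[0,0,0],[0,0,0],[0,0,0],[0,0,0],[0,0,0]],"angular":[[0,0,0],[0,0,0],[0,0,0],[0,0,0],[0,0,0],[0,0,0],[0,0,0]]}' 1
```

```text
time: 23.2
tool_pos: [509.3, 380.7, 91.1]
tcp_rot: [-3.139, 0.001, 0.005]
contact_force: [0.6, -0.4, -0.1]
grip_width: 92.0
time: 23.9
tool_pos: [509.8, 381.2, 92.9]
tcp_rot: [-3.138, -0.002, 0.006]
contact_force: [-0.4, 0.5, 0.2]
grip_width: 54.1
```

```bash
python3 -m jog '{"xyz":[[0,0,0.3],[0,0,0.6],[0,0,0.7],[0,0,0.6],[0,-0.3,0.1],[0.05,-0.6,0],[0.05,-0.8,0],[0.05,-0.8,0],[0.05,-0.8,0],[0.05,-0.8,0]],"angular":[[0,0,0],[0,0,0],[0,0,0],[0,0,0],[0,0,0],[0,0,0],[0,0,0],[0,0,0],[0,0,0],[0,0,0]]}';python3 -m jog '{"xyz":[[0.1,-0.8,0],[0.1,-0.8,0],[0.1,-0.8,0],[0.1,-0.8,0],[0.1,-0.8,0],[0.1,-0.8,0],[0.1,-0.8,0],[0,-0.6,0],[0,-0.3,0],[0,0,0]],"angular":[[0,0,0],[0,0,0],[0,0,0],[0,0,0],[0,0,0],[0,0,0],[0,0,0],[0,0,0],[0,0,0],[0,0,0]]}'
```

```text
time: 24.9
tool_pos: [512.7, 291.6, 139.3]
tcp_rot: [-3.142, 0.004, 0.007]
contact_force: [-0.4, 0.2, -3.8]
grip_width: 53.5
time: 25.9
tool_pos: [527.3, 144.2, 139.1]
tcp_rot: [3.141, 0.005, -0.001]
contact_force: [-0.6, 0.3, -2.7]
grip_width: 53.7
```

```bash
python3 -m jog '{"xyz":[[-0.1,-0.5,0],[-0.1,-0.7,0],[-0.1,-0.7,0],[0,-0.6,0],[0,-0.2,0],[0,0,0],[0,0,-0.5],[0,0,-0.7],[0,0,-0.4],[0,0,0]],"angular":[[0,0,0],[0,0,0],[0,0,0],[0,-0.04,0],[0,0,0],[0,0,0],[0,0,0],[0,0,0],[0,0,0],[0,0,0]]}'
```

```text
time: 26.9
tool_pos: [520.3, 87.1, 104.9]
tcp_rot: [3.142, -0.0, 0.001]
contact_force: [-0.6, 0.5, -2.6]
grip_width: 53.9
```

```bash
python3 -m jog '{"xyz":[[0,0,-0.35],[0,0,-0.2],[0,0,0]],"angular":[[0,0,0],[0,0,0],[0,0,0]]}'; python3 -m jog '{"xyz":[[0,0,-0.1]],"angular":[[0,0,0]]}'
```

```text
time: 27.2
tool_pos: [520.7, 87.7, 93.1]
tcp_rot: [-3.142, -0.001, 0.002]
contact_force: [0.6, -0.9, -4.2]
grip_width: 53.8
time: 27.3
tool_pos: [520.9, 87.7, 92.8]
tcp_rot: [3.141, -0.002, 0.002]
contact_force: [-10.1, -1.7, 27.8]
grip_width: 53.9
```

```bash
python3 -m jog '{"xyz":[[0,0,0.02],[0,0,0],[0,0,0],[0,0,0],[0,0,0],[0,0,0]],"angular":[[0,0,0],[0,0,0],[0,0,0],[0,0,0],[0,0,0],[0,0,0]]}' -1; python3 -m jog '{"xyz":[[0,0,0.6],[0,0,0.9],[0,0,0.9],[0,0,0.9],[0,0.3,0.6],[0.2,0.7,0.2],[0.2,0.7,0],[0.2,0.7,0],[0.2,0.7,0],[0.2,0.7,0]],"angular":[[0,0,0],[0,0,0],[0,0,0],[0,0,0],[0,0,0],[0,0,-0.9],[0,0,-0.9],[0,0,-0.9],[0,0,-0.9],[0,0,-0.9]]}' -1;python3 -m jog '{"xyz":[[0.2,0.7,0],[0.2,0.7,0],[0.2,0.7,0],[0.2,0.7,0],[0.2,0.7,0],[0.2,0.7,0],[0.2,0.6,0],[0.2,0.3,0],[0,0,0],[0,0,0]],"angular":[[0,0,-0.9],[0,0,-0.9],[0,0,-0.9],[0,0,-0.9],[0,0,-0.9],[0,0,-0.9],[0,0,-0.9],[0,0,-0.9],[0,0,-0.8],[0,0,-0.5]]}' -1
```

```text
time: 27.9
tool_pos: [523.2, 87.8, 96.1]
tcp_rot: [3.142, -0.008, 0.002]
contact_force: [0.2, -0.1, 0.4]
grip_width: 91.4
time: 28.9
tool_pos: [544.1, 164.8, 190.1]
tcp_rot: [-3.139, -0.013, -0.489]
contact_force: [0.2, 0.3, -0.4]
grip_width: 91.5
time: 29.9
tool_pos: [577.3, 273.8, 199.1]
tcp_rot: [-3.134, -0.015, -1.417]
contact_force: [0.6, -0.2, -0.2]
grip_width: 91.6
```

```bash
python3 - <<'E'
from h import *
s=capture("side")[:,:,::-1];t=capture("top")[:,:,::-1]
cv2.imwrite("pics/h1.png",s);cv2.imwrite("pics/h2.png",t)
crop("side",s,180,20,380,310,"h1c.png",2)
E
```

```text
(no output)
```

View pics/h1c.png

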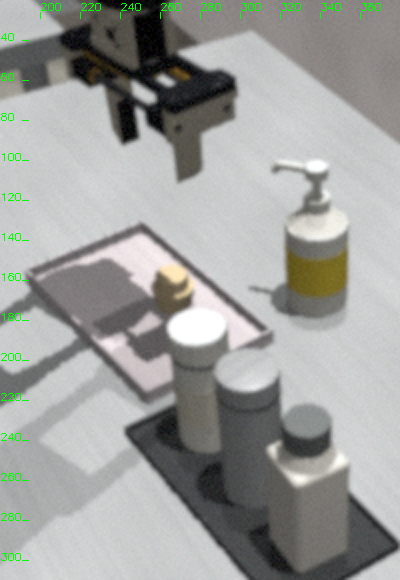

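View pics/h2.png

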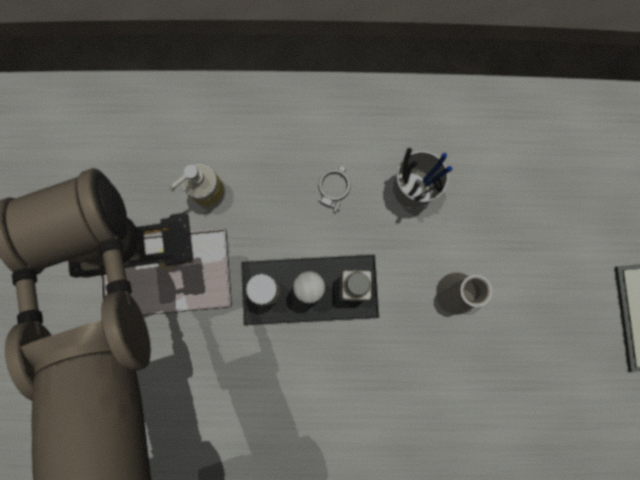

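All three stand in the side tray: jar (262,289), canister (309,287) and bottle (356,285). Next is the stopper.

```bash
cat >> h.py <<'E'
from scipy.spatial.transform import Rotation as Ro
def go(x,y,z,yaw):
    o=bot.get_obs();p=o['tool_pos'];R=Ro.from_euler('xyz',o['tcp_rot'])
    w=(Ro.from_euler('xyz',[np.pi,0,yaw])*R.inv()).as_rotvec()
    print("t %.2f"%o['time'],"pos",p.round(1),"need xyz",((np.array([x,y,z])-p)/20).round(2),"ang",(np.degrees(w)/6).round(2),"F",o['contact_force'].round(1))
E
python3 -c "
from h import *
go(584.6,289.5,31,-1.5)"
```

```text
t 30.00 pos [577.4 273.6 199.1] need xyz [ 0.36  0.79 -8.41] ang [ 0.13  0.09 -0.82] F [-0.2 -0.6  0.2]
```

```bash
python3 -m jog '{"xyz":[[0.18,0.4,0],[0.18,0.4,0],[0,0,-0.5],[0,0,-0.9],[0,0,-0.9],[0,0,-0.9],[0,0,-0.9],[0,0,-0.5],[0,0,0],[0,0,0]],"angular":[[0.06,0.05,-0.4],[0.06,0.05,-0.4],[0,0,0],[0,0,0],[0,0,0],[0,0,0],[0,0,0],[0,0,0],[0,0,0],[0,0,0]]}' -1; python3 -c "
from h import *
go(584.6,289.5,31,-1.5)"
```

```text
time: 31.0
tool_pos: [582.7, 287.0, 104.3]
tcp_rot: [3.141, -0.002, -1.482]
contact_force: [-0.1, 0.4, -0.4]
grip_width: 91.9
t 31.00 pos [582.7 287.  104.3] need xyz [ 0.1   0.12 -3.66] ang [ 0.02 -0.01 -0.17] F [-0.1  0.4 -0.4]
```

```bash
python3 -m jog '{"xyz":[[0.1,0.12,0],[0,0,-0.5],[0,0,-0.8],[0,0,-0.8],[0,0,-0.5],[0,0,-0.2],[0,0,0],[0,0,0]],"angular":[[0,0,-0.1],[0,0,0],[0,0,0],[0,0,0],[0,0,0],[0,0,0],[0,0,0],[0,0,0]]}' -1; python3 - <<'E'
from h import *
go(584.6,289.5,31,-1.5)
s=capture("side")[:,:,::-1];t=capture("top")[:,:,::-1]
crop("side",s,205,90,325,190,"i1.png",5);crop("top",t,90,200,270,330,"i2.png",4)
E
```

```text
time: 31.8
tool_pos: [587.5, 290.7, 49.5]
tcp_rot: [-3.134, -0.0, -1.492]
contact_force: [0.4, -0.7, 0.3]
grip_width: 91.9
t 31.80 pos [587.5 290.7  49.5] need xyz [-0.14 -0.06 -0.93] ang [-0.    0.07 -0.08] F [ 0.4 -0.7  0.3]
```

View pics/i1.png

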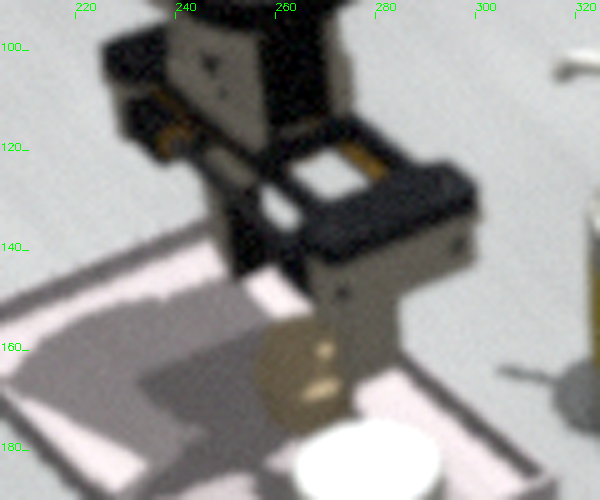

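```bash
python3 -m jog '{"xyz":[[-0.14,-0.06,-0.3],[0,0,-0.3],[0,0,-0.2],[0,0,0]],"angular":[[0,0.06,-0.05],[0,0,0],[0,0,0],[0,0,0]]}' -1; python3 -c "
from h import *
go(584.6,289.5,32,-1.5)"
```

```text
time: 32.3
tool_pos: [585.1, 289.6, 33.6]
tcp_rot: [-3.138, 0.001, -1.498]
contact_force: [0.7, -0.3, 0.5]
grip_width: 92.0
t 32.30 pos [585.1 289.6  33.6] need xyz [-0.02 -0.   -0.08] ang [-0.01  0.03 -0.02] F [ 0.7 -0.3  0.5]
```

```bash
python3 -m jog '{"xyz":[[0,0,-0.08],[0,0,-0.03],[0,0,-0.03],[0,0,0],[0,0,0],[0,0,0],[0,0,0],[0,0,0],[0,0,0],[0,0,0]],"angular":[[0,0,0],[0,0,0],[0,0,0],[0,0,0],[0,0,0],[0,0,0],[0,0,0],[0,0,0],[0,0,0],[0,0,0]]}' 1; python3 -c "
from h import *
go(584.6,289.5,32,-1.5)"
```

```text
time: 33.3
tool_pos: [585.4, 289.8, 31.0]
tcp_rot: [-3.138, 0.001, -1.498]
contact_force: [0.1, -0.4, -0.3]
grip_width: 34.6
t 33.30 pos [585.4 289.8  31. ] need xyz [-0.04 -0.02  0.05] ang [-0.01  0.04 -0.02] F [ 0.1 -0.4 -0.3]
```

```bash
python3 -m jog '{"xyz":[[0,0,0.3],[0,0,0.7],[0,0,0.95],[0,0,0.95],[0,0,0.95],[0,0,0.95],[0,0,0.95],[0,0,0.95],[0,0,0.95],[0,0,0.95]],"angular":[[0,0,0],[0,0,0],[0,0,0],[0,0,0],[0,0,0],[0,0,0],[0,0,0],[0,0,0],[0,0,0],[0,0,0]]}';python3 -m jog '{"xyz":[[0,-0.3,0.7],[0,-0.7,0.4],[0,-0.9,0],[0,-0.9,0],[-0.1,-0.9,0],[-0.1,-0.9,0],[-0.1,-0.9,0],[-0.1,-0.9,0],[-0.1,-0.9,0],[-0.1,-0.9,0]],"angular":[[0,0,0],[0,0,0],[0,0,0],[0,0,0],[0,0,0],[0,0,0],[0,0,0],[0,0,0],[0,0,0],[0,0,0]]}';python3 -c "
from h import *
go(521.2,-300.2,225,-1.5)"
```

```text
time: 34.3
tool_pos: [583.5, 288.9, 216.8]
tcp_rot: [-3.137, 0.001, -1.498]
contact_force: [-0.4, -0.0, -1.0]
grip_width: 34.8
time: 35.3
tool_pos: [567.6, 109.4, 241.4]
tcp_rot: [-3.138, 0.001, -1.501]
contact_force: [0.7, -0.7, -1.1]
grip_width: 35.2
t 35.30 pos [567.6 109.4 241.4] need xyz [ -2.32 -20.48  -0.82] ang [-0.01  0.03  0.01] F [ 0.7 -0.7 -1.1]
```

```bash
python3 -m jog '{"xyz":[[-0.1,-0.9,0],[-0.1,-0.9,0],[-0.1,-0.9,0],[-0.1,-0.9,0],[-0.1,-0.9,0],[-0.1,-0.9,0],[-0.1,-0.9,0],[-0.1,-0.9,0],[-0.1,-0.9,0],[-0.1,-0.9,0]],"angular":[[0,0,0],[0,0,0],[0,0,0],[0,0,0],[0,0,0],[0,0,0],[0,0,0],[0,0,0],[0,0,0],[0,0,0]]}';python3 -m jog '{"xyz":[[-0.1,-0.9,0],[-0.1,-0.9,0],[-0.1,-0.9,0],[-0.1,-0.9,0],[-0.1,-0.9,0],[-0.1,-0.9,0],[-0.1,-0.9,0],[-0.1,-0.9,0],[-0.1,-0.9,0],[0,-0.4,0]],"angular":[[0,0,0],[0,0,0],[0,0,0],[0,0,0],[0,0,0],[0,0,0],[0,0,0],[0,0,0],[0,0,0],[0,0,0]]}';python3 -c "
from h import *
go(521.2,-300.2,225,-1.5)"
```

```text
time: 36.3
tool_pos: [535.0, -92.1, 232.2]
tcp_rot: [3.125, 0.003, -1.513]
contact_force: [-0.5, 0.7, -1.1]
grip_width: 34.3
time: 37.3
tool_pos: [500.2, -279.4, 223.3]
tcp_rot: [3.108, 0.011, -1.527]
contact_force: [-0.6, 0.2, -0.0]
grip_width: 34.7
t 37.30 pos [ 500.2 -279.4  223.3] need xyz [ 1.05 -1.04  0.08] ang [-0.09 -0.33  0.25] F [-0.6  0.2 -0. ]
```

```bash
python3 -m jog '{"xyz":[[0.3,-0.3,0],[0.4,-0.4,0],[0.3,-0.2,0],[0,0,0],[0,0,0]],"angular":[[0,-0.1,0.08],[-0.05,-0.12,0.08],[-0.04,-0.1,0.08],[0,0,0],[0,0,0]]}';python3 - <<'E'
from h import *
go(521.2,-300.2,225,-1.5)
s=capture("side")[:,:,::-1];t=capture("top")[:,:,::-1]
crop("side",s,340,190,490,420,"j1.png",2.5 if 0 else 3);crop("top",t,400,200,540,340,"j2.png",4)
E
```

```text
time: 37.8
tool_pos: [520.5, -298.9, 221.9]
tcp_rot: [-3.141, 0.001, -1.5]
contact_force: [-0.4, 0.6, -0.9]
grip_width: 34.8
t 37.80 pos [ 520.5 -298.9  221.9] need xyz [ 0.04 -0.07  0.15] ang [-0.01  0.    0.  ] F [-0.4  0.6 -0.9]
```

View pics/j1.png

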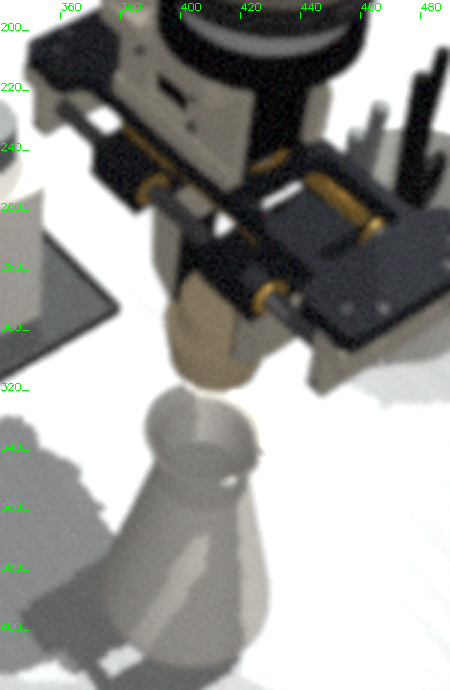

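View pics/j2.png

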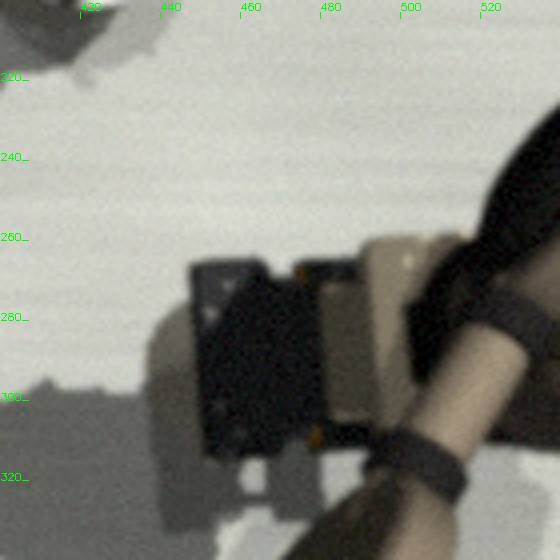

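The side view shows the plug, with its lower edge at (410,315), directly above the flask mouth at (408,333). Lower in stages.

```bash
python3 -m jog '{"xyz":[[0.04,-0.07,-0.3],[0,0,-0.6],[0,0,-0.6],[0,0,-0.3],[0,0,0],[0,0,0]],"angular":[[0,0,0],[0,0,0],[0,0,0],[0,0,0],[0,0,0],[0,0,0]]}';python3 - <<'E'
from h import *
go(521.2,-300.2,165,-1.5)
s=capture("side")[:,:,::-1]
crop("side",s,340,210,490,410,"k1.png",3)
E
```

```text
time: 38.5
tool_pos: [520.6, -298.7, 181.6]
tcp_rot: [3.14, 0.003, -1.499]
contact_force: [-0.3, -0.4, -0.0]
grip_width: 34.6
t 38.50 pos [ 520.6 -298.7  181.6] need xyz [ 0.03 -0.07 -0.83] ang [-0.03 -0.02 -0.01] F [-0.3 -0.4 -0. ]
```

View pics/k1.png

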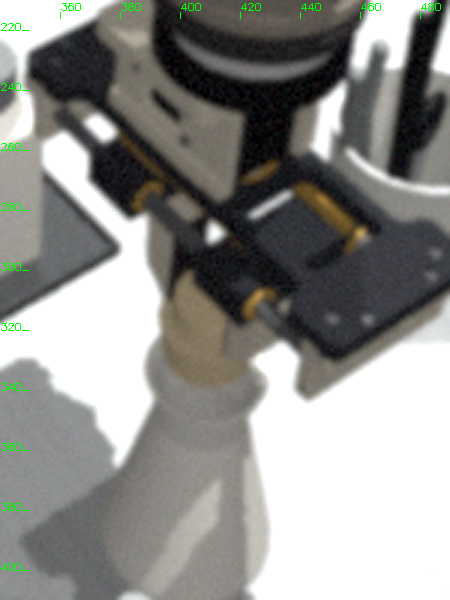

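The plug is centred over the mouth (plug centre u≈409, mouth centre u≈409).

```bash
python3 -m jog '{"xyz":[[0.03,-0.07,-0.2],[0,0,-0.3],[0,0,-0.3],[0,0,-0.2],[0,0,0]],"angular":[[0,0,0],[0,0,0],[0,0,0],[0,0,0],[0,0,0]]}';python3 -c "
from h import *
go(521.2,-300.2,145,-1.5)"
```

```text
time: 39.05
tool_pos: [521.6, -300.6, 160.8]
tcp_rot: [3.141, 0.002, -1.499]
contact_force: [-0.8, 0.8, -0.1]
grip_width: 35.1
t 39.05 pos [ 521.6 -300.6  160.8] need xyz [-0.02  0.02 -0.79] ang [-0.02 -0.01 -0.01] F [-0.8  0.8 -0.1]
```

```bash
python3 -m jog '{"xyz":[[-0.02,0.02,-0.2],[0,0,-0.2],[0,0,-0.2],[0,0,0]],"angular":[[0,0,0],[0,0,0],[0,0,0],[0,0,0]]}'
```

```text
time: 39.45
tool_pos: [521.6, -299.7, 148.1]
tcp_rot: [-3.141, 0.002, -1.499]
contact_force: [0.6, 1.1, -1.1]
grip_width: 34.6
```

```bash
python3 -m jog '{"xyz":[[0,0,-0.12]],"angular":[[0,0,0]]}';python3 -m jog '{"xyz":[[0,0,-0.12]],"angular":[[0,0,0]]}'
```

```text
time: 39.55
tool_pos: [521.9, -299.5, 146.1]
tcp_rot: [-3.14, 0.002, -1.499]
contact_force: [1.4, 2.1, 3.6]
grip_width: 34.7
time: 39.65
tool_pos: [522.4, -299.3, 145.1]
tcp_rot: [-3.139, 0.002, -1.499]
contact_force: [-3.2, 5.0, 19.2]
grip_width: 34.7
```

```bash
python3 -m jog '{"xyz":[[0,-0.02,-0.12]],"angular":[[0,0,0]]}';python3 -m jog '{"xyz":[[0,-0.02,-0.12]],"angular":[[0,0,0]]}'
```

```text
time: 39.75
tool_pos: [522.9, -299.7, 145.2]
tcp_rot: [-3.137, 0.0, -1.499]
contact_force: [-4.6, 5.4, 19.9]
grip_width: 34.7
time: 39.85
tool_pos: [523.4, -300.1, 145.4]
tcp_rot: [-3.135, -0.001, -1.498]
contact_force: [-4.3, 4.1, 15.7]
grip_width: 34.8
```

```bash
python3 -m jog '{"xyz":[[-0.08,0,-0.2]],"angular":[[-0.02,0.06,0]]}';python3 -m jog '{"xyz":[[-0.06,0,-0.2]],"angular":[[0,0.06,0]]}'
```

```text
time: 39.95
tool_pos: [522.8, -300.1, 145.1]
tcp_rot: [-3.137, -0.005, -1.498]
contact_force: [-3.4, 8.4, 26.3]
grip_width: 35.3
time: 40.05
tool_pos: [522.7, -300.0, 145.1]
tcp_rot: [-3.139, -0.007, -1.498]
contact_force: [-3.5, 6.5, 23.9]
grip_width: 34.7
```

```bash
python3 -m jog '{"xyz":[[0,0,0],[0,0,0],[0,0,0],[0,0,0],[0,0,0],[0,0,0]],"angular":[[0,0,0],[0,0,0],[0,0,0],[0,0,0],[0,0,0],[0,0,0]]}' -1;python3 -m jog '{"xyz":[[0,0,0.4],[0,0,0.8],[0,0,0.9],[0,0,0.9],[0,0,0.9],[0,0.3,0.9],[0,0.7,0.2],[0,0.9,0],[0,0.9,0],[0,0.9,0]],"angular":[[0,0,0],[0,0,0],[0,0,0],[0,0,0],[0,0,0],[0,0,0.9],[0,0,0.9],[0,0,0.9],[0,0,0.9],[0,0,0.9]]}' -1;python3 -m jog '{"xyz":[[0,0.9,0],[0,0.9,0],[0,0.9,0],[0,0.9,0],[0,0.9,0],[0,0.9,0],[0,0.9,0],[0,0.9,0],[0,0.9,0],[0,0.9,0]],"angular":[[0,0,0.9],[0,0,0.9],[0,0,0.9],[0,0,0.9],[0,0,0.9],[0,0,0.9],[0,0,0.9],[0,0,0.9],[0,0,0.9],[0,0,0.9]]}' -1;python3 - <<'E'
from h import *
go(520,87.5,225,0)
s=capture("side")[:,:,::-1];t=capture("top")[:,:,::-1]
crop("side",s,350,290,460,420,"l1.png",5);crop("top",t,420,240,540,330,"l2.png",5)
cv2.imwrite("pics/l3.png",t);cv2.imwrite("pics/l4.png",s)
E
```

```text
time: 40.65
tool_pos: [522.7, -300.8, 145.5]
tcp_rot: [-3.139, -0.009, -1.498]
contact_force: [0.3, -0.3, -0.1]
grip_width: 78.3
time: 41.65
tool_pos: [522.0, -227.2, 253.6]
tcp_rot: [-3.139, -0.013, -1.014]
contact_force: [-0.3, 0.4, -0.2]
grip_width: 91.9
time: 42.65
tool_pos: [522.0, -40.2, 260.2]
tcp_rot: [-3.138, -0.02, -0.032]
contact_force: [-0.8, -0.2, 0.2]
grip_width: 91.7
t 42.65 pos [522.  -40.2 260.2] need xyz [-0.1   6.39 -1.76] ang [-0.03  0.19  0.3 ] F [-0.8 -0.2  0.2]
```

View pics/l1.png

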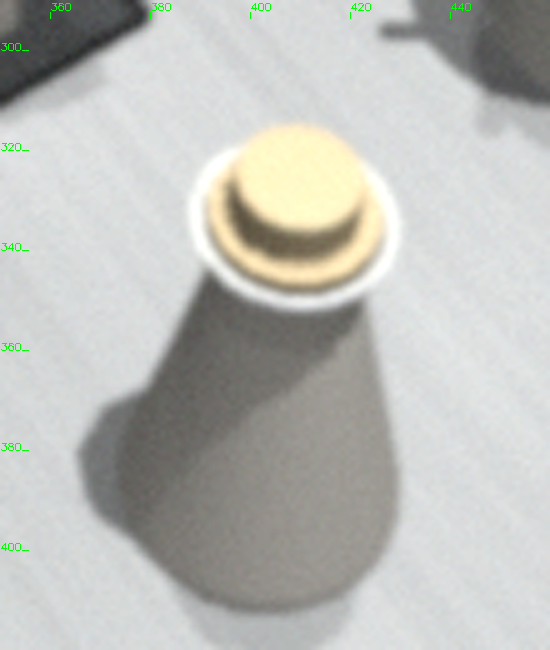

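View pics/l2.png

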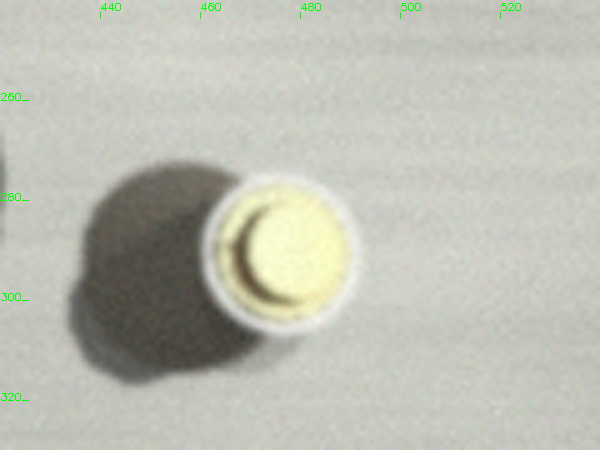

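View pics/l3.png

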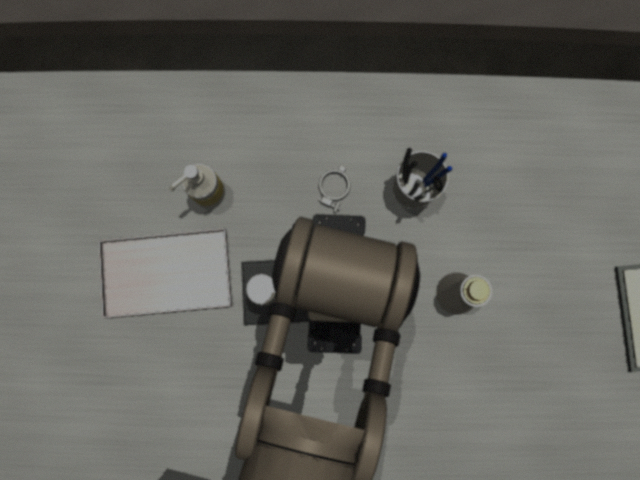

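```bash
python3 - <<'E'
from h import *
def tri(a,b):
    C1,D1=ray("top",[a]);C2,D2=ray("side",[b]);d1=D1[0];d2=D2[0]
    A=np.c_[d1,-d2];k=np.linalg.lstsq(A,C2-C1,rcond=None)[0];p,q=C1+k[0]*d1,C2+k[1]*d2
    return ((p+q)/2).round(1),np.linalg.norm(p-q).round(1)
print("head",tri((479.4,289.8),(409.4,325)),"lip (before)",tri((476,290.4),(408.4,334)))
print(tri((75+165/1-75,290),(0,0)) if 0 else "")
print("lip now", onz("top",[(420+282/5-.4,240+253/5-.4)],140),onz("side",[(350+294/5-.4,290+222/5-.4)],140))
for z in (155,159,163): print(z,onz("top",[(479.4,289.8)],z),onz("side",[(409.4,325)],z))
E
```

```text
head (array([ 521.2, -300. ,  160.1]), np.float64(0.9)) lip (before) (array([ 521.2, -300.1,  139.7]), np.float64(0.3))

lip now [[ 521.74341687 -300.14582842  140.        ]] [[ 520.91687354 -300.26247226  140.        ]]
155 [[ 521.85498413 -301.82350862  155.        ]] [[ 523.4914723  -297.04028861  155.        ]]
159 [[ 521.67673708 -300.60542779  159.        ]] [[ 521.41885631 -299.24005057  159.        ]]
163 [[ 521.49849004 -299.38734696  163.        ]] [[ 519.34624032 -301.43981254  163.        ]]
```

The stopper head triangulates to (521.2, -300.0, 160.1), concentric with the lip (521.2, -300.1). That puts its underside near 118, so it is home and straight, and the flask hasn't moved. Next I'll return the jar.

```bash
python3 -m jog '{"xyz":[[0,0.7,0],[0,0.9,-0.3],[0,0.9,-0.6],[0,0.9,-0.6],[0,0.9,-0.6],[0,0.9,-0.4],[0,0.7,0],[0,0.3,0],[0,0,0],[0,0,0]],"angular":[[0,0.06,0.1],[0,0.06,0.1],[0,0.05,0.1],[0,0,0],[0,0,0],[0,0,0],[0,0,0],[0,0,0],[0,0,0],[0,0,0]]}' -1;python3 -c "
from h import *
go(520.5,88,92,0)"
```

```text
time: 43.75
tool_pos: [524.2, 82.0, 212.1]
tcp_rot: [3.14, -0.007, -0.022]
contact_force: [0.6, 0.4, -0.1]
grip_width: 91.9
t 43.75 pos [524.2  82.  212.1] need xyz [-0.18  0.3  -6.  ] ang [0.02 0.07 0.21] F [ 0.6  0.4 -0.1]
```

```bash
python3 -m jog '{"xyz":[[-0.18,0.3,0],[0,0,0],[0,0,-0.5],[0,0,-0.9],[0,0,-0.9],[0,0,-0.9],[0,0,-0.7],[0,0,-0.4],[0,0,0]],"angular":[[0,0.07,0.1],[0,0,0],[0,0,0],[0,0,0],[0,0,0],[0,0,0],[0,0,0],[0,0,0],[0,0,0]]}' -1;python3 -c "
from h import *
go(520.5,88,92,0)"
```

```text
time: 44.65
tool_pos: [519.8, 85.3, 120.8]
tcp_rot: [3.139, -0.0, -0.016]
contact_force: [0.3, 0.4, 0.0]
grip_width: 91.7
t 44.65 pos [519.8  85.3 120.8] need xyz [ 0.03  0.14 -1.44] ang [0.03 0.   0.15] F [0.3 0.4 0. ]
```

```bash
python3 -m jog '{"xyz":[[0.03,0.14,-0.4],[0,0,-0.5],[0,0,-0.4],[0,0,-0.1],[0,0,0]],"angular":[[0.03,0,0.1],[0,0,0],[0,0,0],[0,0,0],[0,0,0]]}' -1;python3 -m jog '{"xyz":[[0,0,0],[0,0,0],[0,0,0],[0,0,0],[0,0,0],[0,0,0],[0,0,0]],"angular":[[0,0,0],[0,0,0],[0,0,0],[0,0,0],[0,0,0],[0,0,0],[0,0,0]]}' 1;python3 -c "
from h import *
go(509.5,381,93,0)"
```

```text
time: 45.15
tool_pos: [521.3, 88.3, 91.5]
tcp_rot: [-3.141, -0.002, -0.004]
contact_force: [0.3, 0.5, -0.1]
grip_width: 92.0
time: 45.85
tool_pos: [521.8, 88.3, 92.5]
tcp_rot: [-3.141, -0.004, -0.004]
contact_force: [0.3, 0.1, -0.7]
grip_width: 53.6
t 45.85 pos [521.8  88.3  92.5] need xyz [-0.61 14.64  0.02] ang [-0.01  0.04  0.04] F [ 0.3  0.1 -0.7]
```

```bash
python3 -m jog '{"xyz":[[0,0,0.3],[0,0,0.6],[0,0,0.7],[0,0,0.6],[0,0.3,0.1],[0,0.6,0],[-0.05,0.8,0],[-0.05,0.8,0],[-0.05,0.8,0],[-0.05,0.8,0]],"angular":[[0,0,0],[0,0,0],[0,0,0],[0,0,0],[0,0,0],[0,0,0],[0,0,0],[0,0,0],[0,0,0],[0,0,0]]}';python3 -m jog '{"xyz":[[0,0.8,0.05],[0,0.8,0.05],[0,0.8,0],[0,0.8,0],[0,0.8,0],[0,0.8,0],[0,0.8,0],[0,0.6,0],[0,0.3,0],[0,0,0]],"angular":[[0,0,0],[0,0,0],[0,0,0],[0,0,0],[0,0,0],[0,0,0],[0,0,0],[0,0,0],[0,0,0],[0,0,0]]}';python3 -c "
from h import *
go(509.5,381,93,0)"
```

```text
time: 46.85
tool_pos: [515.2, 175.1, 140.2]
tcp_rot: [-3.141, 0.001, -0.007]
contact_force: [-0.2, -0.3, -3.9]
grip_width: 53.8
time: 47.85
tool_pos: [509.8, 320.5, 137.6]
tcp_rot: [-3.141, 0.01, -0.001]
contact_force: [-0.3, -0.5, -4.2]
grip_width: 53.5
t 47.85 pos [509.8 320.5 137.6] need xyz [-0.01  3.02 -2.23] ang [-0.   -0.09  0.01] F [-0.3 -0.5 -4.2]
```

```bash
python3 -m jog '{"xyz":[[0,0.5,0],[0,0.8,0],[0,0.7,0],[0,0.5,0],[0,0.2,0],[0,0,0],[0,0,-0.5],[0,0,-0.7],[0,0,-0.3],[0,0,0]],"angular":[[0,-0.06,0],[0,0,0],[0,0,0],[0,0,0],[0,0,0],[0,0,0],[0,0,0],[0,0,0],[0,0,0],[0,0,0]]}';python3 -c "
from h import *
go(509.5,381,93,0)"
```

```text
time: 48.85
tool_pos: [509.8, 377.2, 105.0]
tcp_rot: [3.14, 0.004, -0.003]
contact_force: [0.5, 0.7, -4.4]
grip_width: 53.7
t 48.85 pos [509.8 377.2 105. ] need xyz [-0.01  0.19 -0.6 ] ang [ 0.01 -0.04  0.03] F [ 0.5  0.7 -4.4]
```

```bash
python3 -m jog '{"xyz":[[0,0.19,0],[0,0,-0.35],[0,0,-0.2],[0,0,0]],"angular":[[0,0,0],[0,0,0],[0,0,0],[0,0,0]]}'; python3 -m jog '{"xyz":[[0,0,-0.1]],"angular":[[0,0,0]]}'
```

```text
time: 49.25
tool_pos: [510.4, 381.0, 93.9]
tcp_rot: [3.141, 0.003, -0.004]
contact_force: [0.1, 0.3, -4.1]
grip_width: 53.4
time: 49.35
tool_pos: [510.5, 381.2, 92.5]
tcp_rot: [3.141, 0.002, -0.004]
contact_force: [-6.0, -1.7, 17.9]
grip_width: 53.9
```

Contact at home. Release and go for the canister (picked up at TCP 525.4, 0.8).

```bash
python3 -m jog '{"xyz":[[0,0,0.02],[0,0,0],[0,0,0],[0,0,0],[0,0,0],[0,0,0]],"angular":[[0,0,0],[0,0,0],[0,0,0],[0,0,0],[0,0,0],[0,0,0]]}' -1; python3 -m jog '{"xyz":[[0,0,0.6],[0,0,0.9],[0,0,0.9],[0,0,0.9],[0,-0.3,0.9],[0,-0.9,0.4],[0.05,-0.9,0],[0.05,-0.9,0],[0.05,-0.9,0],[0.05,-0.9,0]],"angular":[[0,0,0],[0,0,0],[0,0,0],[0,0,0],[0,0,0],[0,0,0],[0,0,0],[0,0,0],[0,0,0],[0,0,0]]}' -1;python3 -m jog '{"xyz":[[0.05,-0.9,0],[0.05,-0.9,0],[0.05,-0.9,0],[0.05,-0.9,0],[0.05,-0.9,0],[0.05,-0.9,0],[0.05,-0.9,0],[0.05,-0.9,0],[0.05,-0.9,0],[0.05,-0.9,0]],"angular":[[0,0,0],[0,0,0],[0,0,0],[0,0,0],[0,0,0],[0,0,0],[0,0,0],[0,0,0],[0,0,0],[0,0,0]]}' -1;python3 -c "
from h import *
go(525.4,0.8,100,0)"
```

```text
time: 49.95
tool_pos: [512.3, 382.1, 95.7]
tcp_rot: [-3.139, -0.003, -0.004]
contact_force: [-0.1, 0.1, -0.7]
grip_width: 91.2
time: 50.95
tool_pos: [514.8, 279.1, 193.5]
tcp_rot: [-3.14, -0.002, -0.003]
contact_force: [0.3, -0.8, 0.7]
grip_width: 91.8
time: 51.95
tool_pos: [516.3, 75.3, 183.9]
tcp_rot: [3.138, 0.017, -0.014]
contact_force: [0.9, 0.6, 0.8]
grip_width: 91.6
t 51.95 pos [516.3  75.3 183.9] need xyz [ 0.45 -3.73 -4.2 ] ang [ 0.03 -0.16  0.13] F [0.9 0.6 0.8]
```

```bash
python3 -m jog '{"xyz":[[0.15,-0.9,0],[0.15,-0.9,0],[0.15,-0.8,0],[0,-0.6,0],[0,-0.3,0],[0,0,0],[0,0,0]],"angular":[[0,-0.1,0],[0,-0.06,0],[0,0,0],[0,0,0],[0,0,0],[0,0,0],[0,0,0]]}' -1;python3 -c "
from h import *
go(525.4,0.8,100,0)"
```

```text
time: 52.65
tool_pos: [518.7, -6.0, 179.1]
tcp_rot: [3.138, 0.01, -0.023]
contact_force: [-1.0, 0.6, 0.2]
grip_width: 91.8
t 52.65 pos [518.7  -6.  179.1] need xyz [ 0.33  0.34 -3.95] ang [ 0.03 -0.1   0.22] F [-1.   0.6  0.2]
```

```bash
python3 -m jog '{"xyz":[[0.33,0.34,0],[0,0,0],[0,0,-0.5],[0,0,-0.8],[0,0,-0.8],[0,0,-0.4],[0,0,0]],"angular":[[0.03,-0.1,0.15],[0,0,0],[0,0,0],[0,0,0],[0,0,0],[0,0,0],[0,0,0]]}' -1;python3 -c "
from h import *
go(525.4,0.8,100,0)"
```

```text
time: 53.35
tool_pos: [525.5, 5.0, 125.6]
tcp_rot: [-3.14, -0.001, -0.0]
contact_force: [-0.1, 0.1, -0.8]
grip_width: 91.9
t 53.35 pos [525.5   5.  125.6] need xyz [-0.01 -0.21 -1.28] ang [-0.01  0.01  0.  ] F [-0.1  0.1 -0.8]
```

```bash
python3 -m jog '{"xyz":[[0,-0.21,-0.2],[0,0,-0.5],[0,0,-0.4],[0,0,0],[0,0,0]],"angular":[[0,0,0],[0,0,0],[0,0,0],[0,0,0],[0,0,0]]}' -1;python3 -c "
from h import *
go(525.4,0.8,100,0)"
```

```text
time: 53.85
tool_pos: [526.2, 0.5, 102.6]
tcp_rot: [-3.141, -0.003, -0.0]
contact_force: [-0.9, 0.4, 0.5]
grip_width: 91.9
t 53.85 pos [5.262e+02 5.000e-01 1.026e+02] need xyz [-0.04  0.02 -0.13] ang [-0.01  0.03  0.  ] F [-0.9  0.4  0.5]
```

```bash
python3 -m jog '{"xyz":[[-0.04,0,-0.12],[0,0,0],[0,0,0],[0,0,0],[0,0,0],[0,0,0],[0,0,0],[0,0,0]],"angular":[[0,0,0],[0,0,0],[0,0,0],[0,0,0],[0,0,0],[0,0,0],[0,0,0],[0,0,0]]}' 1;python3 -m jog '{"xyz":[[0,0,0.3],[0,0,0.6],[0,0,0.7],[0,0,0.6],[0,0.3,0.1],[0,0.6,0],[-0.05,0.8,0],[-0.05,0.8,0],[-0.05,0.8,0],[-0.05,0.8,0]],"angular":[[0,0,0],[0,0,0],[0,0,0],[0,0,0],[0,0,0],[0,0,0],[0,0,0],[0,0,0],[0,0,0],[0,0,0]]}';python3 -m jog '{"xyz":[[0,0.8,0.05],[0,0.8,0.05],[0,0.8,0],[0,0.8,0],[0,0.8,0],[0,0.8,0],[0,0.8,0],[0,0.6,0],[0,0.3,0],[0,0,0]],"angular":[[0,0,0],[0,0,0],[0,0,0],[0,0,0],[0,0,0],[0,0,0],[0,0,0],[0,0,0],[0,0,0],[0,0,0]]}';python3 -c "
from h import *
go(518.2,293.8,101,0)"
```

```text
time: 54.65
tool_pos: [525.6, 0.4, 100.8]
tcp_rot: [-3.141, -0.004, -0.0]
contact_force: [-0.0, -1.1, -0.3]
grip_width: 55.5
time: 55.65
tool_pos: [518.3, 87.8, 148.0]
tcp_rot: [-3.14, 0.003, -0.003]
contact_force: [0.6, -0.5, -4.0]
grip_width: 55.9
time: 56.65
tool_pos: [510.2, 233.8, 143.9]
tcp_rot: [-3.139, 0.017, 0.004]
contact_force: [-1.0, -0.6, -4.2]
grip_width: 55.7
t 56.65 pos [510.2 233.8 143.9] need xyz [ 0.4   3.   -2.15] ang [-0.02 -0.16 -0.04] F [-1.  -0.6 -4.2]
```

```bash
python3 -m jog '{"xyz":[[0.1,0.5,0],[0.1,0.8,0],[0.1,0.7,0],[0.1,0.5,0],[0,0.2,0],[0,0,0],[0,0,-0.4],[0,0,-0.6],[0,0,-0.4],[0,0,0]],"angular":[[0,-0.1,0],[0,-0.06,0],[0,0,0],[0,0,0],[0,0,0],[0,0,0],[0,0,0],[0,0,0],[0,0,0],[0,0,0]]}';python3 -c "
from h import *
go(518.2,293.8,101,0)"
```

```text
time: 57.65
tool_pos: [518.4, 290.6, 112.4]
tcp_rot: [-3.141, 0.0, 0.002]
contact_force: [-0.4, 0.4, -4.4]
grip_width: 55.6
t 57.65 pos [518.4 290.6 112.4] need xyz [-0.01  0.16 -0.57] ang [-0.01 -0.   -0.02] F [-0.4  0.4 -4.4]
```

```bash
python3 -m jog '{"xyz":[[0,0.16,0],[0,0,-0.35],[0,0,-0.15],[0,0,0]],"angular":[[0,0,0],[0,0,0],[0,0,0],[0,0,0]]}'; python3 -m jog '{"xyz":[[0,0,-0.1]],"angular":[[0,0,0]]}'
```

```text
time: 58.05
tool_pos: [518.6, 293.6, 101.4]
tcp_rot: [-3.141, 0.001, 0.002]
contact_force: [-0.1, 0.0, -4.3]
grip_width: 55.8
time: 58.15
tool_pos: [518.8, 293.9, 100.9]
tcp_rot: [-3.14, -0.0, 0.002]
contact_force: [-6.9, -1.6, 18.2]
grip_width: 55.3
```

Contact at home. Release, then the bottle (released at TCP 531.3, -87, z 98).

```bash
python3 -m jog '{"xyz":[[0,0,0.02],[0,0,0],[0,0,0],[0,0,0],[0,0,0],[0,0,0]],"angular":[[0,0,0],[0,0,0],[0,0,0],[0,0,0],[0,0,0],[0,0,0]]}' -1; python3 -m jog '{"xyz":[[0,0,0.6],[0,0,0.9],[0,0,0.9],[0,0,0.9],[0,-0.3,0.9],[0.05,-0.9,0.4],[0.05,-0.9,0],[0.05,-0.9,0],[0.05,-0.9,0],[0.05,-0.9,0]],"angular":[[0,0,0],[0,0,0],[0,0,0],[0,0,0],[0,0,0],[0,0,0],[0,0,0],[0,0,0],[0,0,0],[0,0,0]]}' -1;python3 -m jog '{"xyz":[[0.1,-0.9,0],[0.1,-0.9,0],[0.1,-0.9,0],[0.1,-0.9,0],[0.1,-0.9,0],[0.1,-0.9,0],[0.1,-0.9,0],[0.05,-0.9,0],[0.05,-0.9,0],[0.05,-0.9,0]],"angular":[[0,0,0],[0,0,0],[0,0,0],[0,0,0],[0,0,0],[0,0,0],[0,0,0],[0,0,0],[0,0,0],[0,0,0]]}' -1;python3 -c "
from h import *
go(531,-86.8,98,0)"
```

```text
time: 58.75
tool_pos: [521.1, 294.8, 104.5]
tcp_rot: [-3.137, -0.007, 0.002]
contact_force: [0.0, -0.1, -0.1]
grip_width: 91.5
time: 59.75
tool_pos: [525.5, 193.6, 205.3]
tcp_rot: [-3.137, -0.011, 0.005]
contact_force: [-0.6, 0.0, -0.3]
grip_width: 91.9
time: 60.75
tool_pos: [538.5, -4.7, 206.8]
tcp_rot: [-3.141, -0.008, -0.0]
contact_force: [0.2, 0.3, -0.6]
grip_width: 91.8
t 60.75 pos [538.5  -4.7 206.8] need xyz [-0.38 -4.11 -5.44] ang [-0.01  0.08  0.  ] F [ 0.2  0.3 -0.6]
```

```bash
python3 -m jog '{"xyz":[[-0.1,-0.9,0],[-0.1,-0.9,0],[0,-0.9,0],[0,-0.7,0],[0,-0.3,0],[0,0,0],[0,0,0]],"angular":[[0,0.06,0],[0,0,0],[0,0,0],[0,0,0],[0,0,0],[0,0,0],[0,0,0]]}' -1;python3 -c "
from h import *
go(531,-86.8,98,0)"
```

```text
time: 61.45
tool_pos: [530.9, -88.2, 207.4]
tcp_rot: [-3.141, 0.0, -0.006]
contact_force: [0.2, 0.7, 0.0]
grip_width: 91.4
t 61.45 pos [530.9 -88.2 207.4] need xyz [ 0.    0.07 -5.47] ang [-0.   -0.    0.06] F [0.2 0.7 0. ]
```

```bash
python3 -m jog '{"xyz":[[0,0.07,-0.5],[0,0,-0.9],[0,0,-0.9],[0,0,-0.9],[0,0,-0.6],[0,0,-0.3],[0,0,0]],"angular":[[0,0,0],[0,0,0],[0,0,0],[0,0,0],[0,0,0],[0,0,0],[0,0,0]]}' -1;python3 -c "
from h import *
go(531,-86.8,98,0)"
```

```text
time: 62.15
tool_pos: [529.8, -80.8, 119.2]
tcp_rot: [-3.14, 0.002, 0.0]
contact_force: [0.5, -0.1, -0.5]
grip_width: 91.7
t 62.15 pos [529.8 -80.8 119.2] need xyz [ 0.06 -0.3  -1.06] ang [-0.02 -0.02 -0.  ] F [ 0.5 -0.1 -0.5]
```

```bash
python3 -m jog '{"xyz":[[0.06,-0.3,-0.2],[0,0,-0.45],[0,0,-0.3],[0,0,0],[0,0,0]],"angular":[[0,0,0],[0,0,0],[0,0,0],[0,0,0],[0,0,0]]}' -1;python3 -c "
from h import *
go(531,-86.8,98,0)"
```

```text
time: 62.65
tool_pos: [532.1, -87.1, 99.8]
tcp_rot: [-3.14, -0.001, 0.001]
contact_force: [0.1, -0.5, -0.2]
grip_width: 91.7
t 62.65 pos [532.1 -87.1  99.8] need xyz [-0.05  0.02 -0.09] ang [-0.01  0.01 -0.01] F [ 0.1 -0.5 -0.2]
```

```bash
python3 -m jog '{"xyz":[[-0.04,0,-0.08],[0,0,0],[0,0,0],[0,0,0],[0,0,0],[0,0,0],[0,0,0],[0,0,0]],"angular":[[0,0,0],[0,0,0],[0,0,0],[0,0,0],[0,0,0],[0,0,0],[0,0,0],[0,0,0]]}' 1;python3 -m jog '{"xyz":[[0,0,0.3],[0,0,0.6],[0,0,0.7],[0,0,0.6],[0,0.3,0.1],[0,0.6,0],[0,0.8,0],[0,0.8,0],[0,0.8,0],[0,0.8,0]],"angular":[[0,0,0],[0,0,0],[0,0,0],[0,0,0],[0,0,0],[0,0,0],[0,0,0],[0,0,0],[0,0,0],[0,0,0]]}';python3 -m jog '{"xyz":[[0,0.8,0.05],[0,0.8,0.05],[0,0.8,0],[0,0.8,0],[0,0.8,0],[0,0.8,0],[0,0.8,0],[0,0.6,0],[0,0.3,0],[0,0,0]],"angular":[[0,0,0],[0,0,0],[0,0,0],[0,0,0],[0,0,0],[0,0,0],[0,0,0],[0,0,0],[0,0,0],[0,0,0]]}';python3 -c "
from h import *
go(527.2,208.6,99,0)"
```

```text
time: 63.45
tool_pos: [531.6, -87.3, 98.9]
tcp_rot: [-3.141, -0.002, 0.001]
contact_force: [0.3, -0.1, -0.6]
grip_width: 54.2
time: 64.45
tool_pos: [529.1, 0.3, 147.0]
tcp_rot: [-3.139, 0.002, -0.002]
contact_force: [0.3, -0.0, -2.3]
grip_width: 53.8
time: 65.45
tool_pos: [521.7, 146.8, 144.1]
tcp_rot: [-3.137, 0.014, 0.006]
contact_force: [-0.5, -0.3, -3.3]
grip_width: 53.4
t 65.45 pos [521.7 146.8 144.1] need xyz [ 0.27  3.09 -2.26] ang [-0.05 -0.14 -0.06] F [-0.5 -0.3 -3.3]
```

```bash
python3 -m jog '{"xyz":[[0.1,0.5,0],[0.1,0.8,0],[0.1,0.7,0],[0,0.5,0],[0,0.2,0],[0,0,0],[0,0,-0.4],[0,0,-0.6],[0,0,-0.4],[0,0,0]],"angular":[[-0.03,-0.1,0],[0,-0.06,0],[0,0,0],[0,0,0],[0,0,0],[0,0,0],[0,0,0],[0,0,0],[0,0,0],[0,0,0]]}';python3 -c "
from h import *
go(527.2,208.6,99,0)"
```

```text
time: 66.45
tool_pos: [527.8, 201.5, 112.7]
tcp_rot: [3.141, -0.002, 0.002]
contact_force: [0.3, 0.0, -3.5]
grip_width: 53.8
t 66.45 pos [527.8 201.5 112.7] need xyz [-0.03  0.36 -0.69] ang [ 0.    0.02 -0.02] F [ 0.3  0.  -3.5]
```

```bash
python3 -m jog '{"xyz":[[-0.03,0.36,0],[0,0,0],[0,0,-0.4],[0,0,-0.2],[0,0,0]],"angular":[[0,0,0],[0,0,0],[0,0,0],[0,0,0],[0,0,0]]}'; python3 -m jog '{"xyz":[[0,0,-0.08]],"angular":[[0,0,0]]}'
```

```text
time: 66.95
tool_pos: [527.4, 209.1, 99.7]
tcp_rot: [3.141, -0.002, 0.002]
contact_force: [-0.0, 0.4, -2.9]
grip_width: 53.6
time: 67.05
tool_pos: [527.6, 209.1, 98.8]
tcp_rot: [3.141, -0.003, 0.002]
contact_force: [-7.2, -2.4, 17.4]
grip_width: 53.5
```

Contact. Release, lift, and move off over open bench towards the start pose.

```bash
python3 -m jog '{"xyz":[[0,0,0.02],[0,0,0],[0,0,0],[0,0,0],[0,0,0],[0,0,0]],"angular":[[0,0,0],[0,0,0],[0,0,0],[0,0,0],[0,0,0],[0,0,0]]}' -1; python3 -m jog '{"xyz":[[0,0,0.5],[0,0,0.9],[0,0,0.9],[0,0,0.9],[0,0,0.9],[0,0,0.9],[0,0,0.8],[-0.5,-0.5,0.2],[-0.7,-0.9,0],[-0.7,-0.9,0]],"angular":[[0,0,0],[0,0,0],[0,0,0],[0,0,0],[0,0,0],[0,0,0],[0,0,0],[0,0,0],[0,0,0],[0,0,0]]}' -1;python3 -m jog '{"xyz":[[-0.6,-0.9,0],[-0.6,-0.9,0],[-0.6,-0.9,0],[-0.3,-0.9,0],[0,-0.9,0],[0,-0.9,0],[0,-0.9,0],[0,-0.5,0],[0,0,0],[0,0,0]],"angular":[[0,0,0],[0,0,0],[0,0,0],[0,0,0],[0,0,0],[0,0,0],[0,0,0],[0,0,0],[0,0,0],[0,0,0]]}' -1;python3 - <<'E'
from h import *
s=capture("side")[:,:,::-1];t=capture("top")[:,:,::-1]
cv2.imwrite("pics/m1.png",t);cv2.imwrite("pics/m2.png",s)
crop("top",t,75,210,275,340,"m3.png");crop("side",s,185,90,335,220,"m4.png")
E
```

```text
time: 67.65
tool_pos: [529.2, 209.3, 101.2]
tcp_rot: [-3.141, -0.008, 0.002]
contact_force: [-0.7, -0.6, 0.2]
grip_width: 91.5
time: 68.65
tool_pos: [489.0, 162.4, 230.2]
tcp_rot: [-3.14, -0.01, 0.004]
contact_force: [-0.4, -0.5, -1.0]
grip_width: 91.8
time: 69.65
tool_pos: [432.3, 16.8, 228.4]
tcp_rot: [3.141, -0.003, 0.002]
contact_force: [0.1, -0.7, 0.3]
grip_width: 91.5
```

View pics/m1.png

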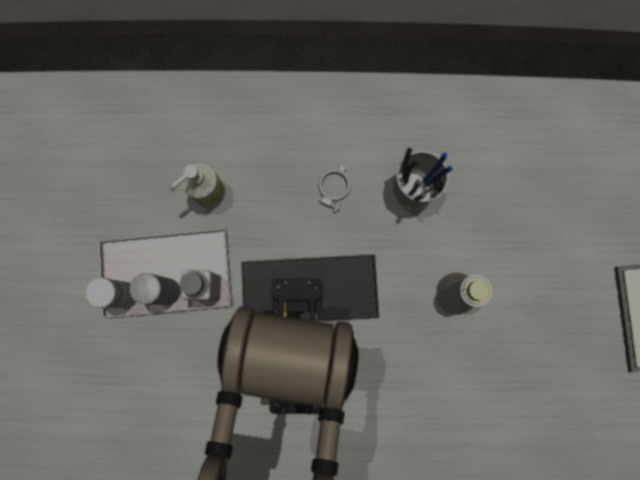

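View pics/m3.png

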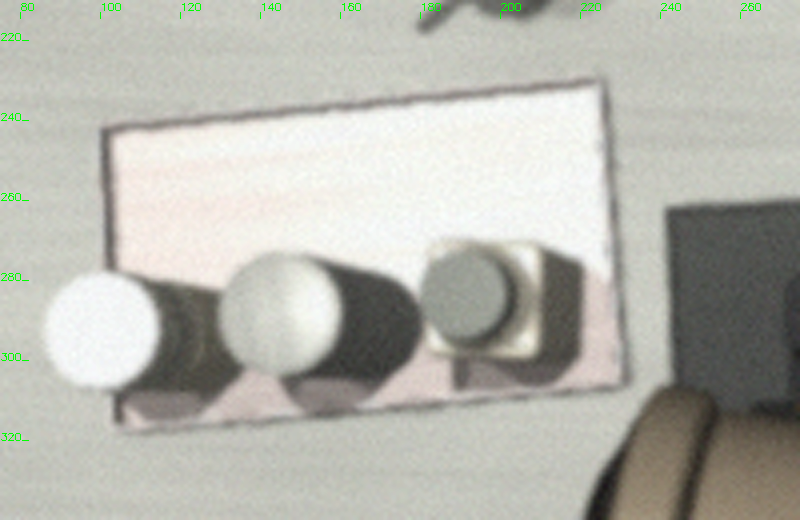

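View pics/m2.png

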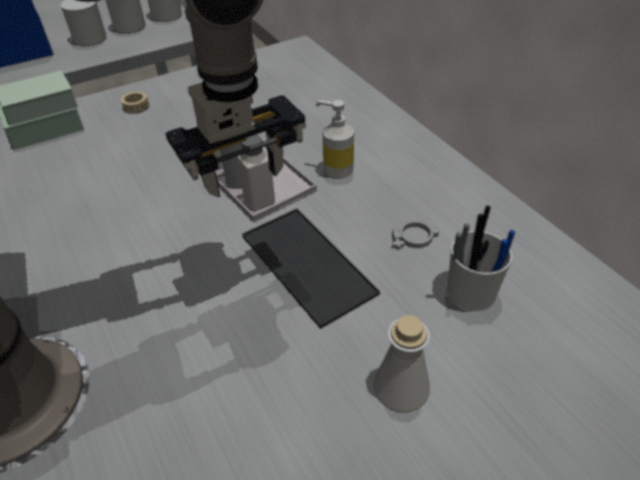

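The top view matches the start to within about a pixel: jar cap (100,292), canister (145,288) and bottle cap (191,283). The jar sits about 1 px (~2 mm) off. The stopper is seated in the flask at (478,290), the bystanders are unmoved, and the gripper is clear of everything.

```bash
python3 -c "
from plant import bot
print(bot.close_job())"
```

```text
the job is handed in; nothing more can be done
None
```

I moved the bottle, canister and jar to the side tray, plugged the flask with the stopper, and put all three containers back in the storage tray. I handed the job in at about 70 s of the 141 s allowed; no verdict is reported.

- **Stopper:** triangulating its head from the two cameras puts the underside about 118 mm above the flask's foot (117 mm is fully home), within about 1 mm of the flask's axis. I saw no tilt or movement of the flask.
- **Containers:** in the last top picture the canister and bottle match their start pictures to within about 1 pixel. The jar is about 1 pixel off, roughly 2 mm against the 15 mm allowed. The gripper partly hid them in the last side picture, so this check rests on the top view.
- **Bystanders and clearance:** the tool pot, pump bottle and pipe clamp look unmoved, and the gripper touches nothing.
- **Forces:** the highest wrist force I read was about 52 N, setting the bottle down on the side tray. That pressed through the held bottle, not the gripper's body. The other set-downs peaked between 19 and 30 N.

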